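Reload the shaker bay behind its folding splash screen

ROBOT

A 6-joint arm with a two-finger parallel gripper is mounted at the origin on the work surface. World frame = base frame: x ahead of the robot, y to its left, z up, the work surface at z = 0. Lengths are in m, angles in degrees, forces in N, time in s.
With the tool pointing down it reaches from about 0.275 to 0.875 m from the base axis. Payload 12.5 kg.
Tool frame: the origin (TCP) lies on the centre line of the jaws, within the pads' length; the fingertips stand 22 mm ahead of it and the grasp point (between the pads) lies 3 mm ahead of it (manip.tips_ahead is the distance from the TCP to the fingertips, in m); x points along the fingers, y is the direction in which the jaws open and shut, and the axes are right-handed (so a half turn about x gives the same grasp; the last joint's range is limited). The gripper opens to 85 mm and grips with 20 to 120 N. Pads are 22 mm wide; open, the fingers measure 114 mm over their backs; the gripper's body (76 mm by 85 mm) begins 54 mm behind the grasp point. The pads swing forward as they close: fully open they stand 13 mm farther back than shut.
Start: joints at [70.554, 20.094, 94.641, -0, 65.266, -4.847], TCP at [0.139, 0.532, 0.253] pointing down, gripper open.
Joint ranges: [-157.81, 157.81], [-45, 120.19], [0.68, 151.7], [-89.99, 269.99], [4.06, 180], [-164.3, 164.3]. Speed limits (degrees/s): [127.2, 127.2, 159.86, 180, 180, 180].

INTERFACE

Orientations are given as a 3x3 rotation matrix whose columns are the frame's x, y, z axes.
In Python, from plant import manip gives the robot as it stands. The module is installed in compiled form; this text tells all that it offers.
- The arm moves only by the tool arm_command, never from a script. Its argument "series" is text: rows parted by semicolons, each of 7 numbers parted by spaces: the shift along the tool's x, y, z normalised to -1 to 1, where 1 is 150 mm, then the turn, a rotation vector about the tool's x, y, z normalised to -1 to 1, where 1 is 120 degrees, then the opening, from 0 (shut) to 1 (fully open). A call has 1 to 10 rows; each row shifts and turns the commanded pose from where the row before left it, along the tool's axes as they then stand; what a row does not reach is not made up. A row lasts 1/10 s, in which the tool goes at most 50 mm and 8.59 degrees, less where a joint would pass 70% of its speed; a pose out of reach is approached as far as the arm can. A call with a number of a shift or a turn outside -1 to 1 is refused whole. A call with a gripper value outside its range is refused whole. The fingers move at their own pace and stop on an object; the grip force is fixed at half the most. Time passes only in rows, so rows that do not move let the fingers close. It gives the time, the measured TCP pose, the force and the opening at its end, in the units of the state.
- manip.read_state(): the state, without advancing time (a new reading comes with each control period).
- manip.camera(name): name is "scene" or "top" or "wrist"; returns the picture (384x512x3 uint8, blue, green, red); there is no depth.
- manip.camera_model(name): a dict with "intrinsics" (3x3 intrinsics, pixels), "distortion" ([k1, k2, p1, p2, k3] as OpenCV has them; the pictures are not rectified), "extrinsics" (4x4, takes a point from camera to world coordinates). Camera axes: x right, y up, looking along -z (the intrinsics and any distortion apply to the point x, -y, -z); pixel columns grow to the right and rows downward; lengths in m; the calibration is good to about 2 mm. A picture is of the moment at which its call begins: read the wrist's pose just before it. camera_model takes no time and is no camera call; for the wrist camera it gives the pose at the moment of the call.
- manip.sign_off(): hands the job in, once; it reports no verdict.
The state is a dict: "time_s": time; "joints": joint angles; "dq": joint speeds; "tau": joint torques, N m; "eef_pos": TCP position; "tool_rot": TCP orientation; "contact_force": force on the tool from outside, world axes, zero at the start; "torque": the same for the moment, N m; "gripper_width": finger opening in m.
Only numpy, scipy, OpenCV 4.12 (cv2) and the standard library are available. Lean on these libraries where they do the work, as an engineer would, in place of code of your own. Each camera call takes 0.05 s, during which the arm holds its last target.

TASK

Change over the bench shaker: push the folding screen at its red-banded fold post until both leaves are folded right up against the side, then stand the finished orange canister upright in the yellow tray and stand every blue-capped jar from the green mat upright on the shaker platform, in any order. Then push the screen shut again so that its leaves are in line, and only after that turn the counter's reset knob back to its zero stop. Leave the other things on the bench where they are.

Things in the scene. Friction and masses are not known exactly. Their poses are not given: they have to be found in the camera images.
- bay: fixed shaker: white base, platform with black top 35 mm above the bench, clear walls 102 mm high at ends and back, taller blue-framed bifold screen in front (150 mm), no roof. Origin: on the bench under the middle of the door line; x into the bay (away from the robot), y left along the door line. Platform: x 7 to 137, y -168 to 168 mm. Track rail at x = 0, 14 mm wide, rises 8 mm above the platform
- door (a joint): angle of the screen's first leaf, rad: 0 = both leaves in line (shut), 1.42 = stop, folded together. Leaves: 165 mm wide, 10 mm thick, 45 to 150 mm above the bench. First leaf hinged at the left jamb; the second's free edge runs in the track; the fold comes out towards the robot, at bay x = -165 sin(angle), y = 165 - 165 cos(angle) mm. Starts ajar, stays where left, needs 1 to 3 N at the fold
- fold_post (a point): grip or push height on the fold post: a steel post 14 mm in diameter on the fold hinge, with a red band, that stands up above the leaves from 150 to 205 mm above the bench. This point is on its axis, 185 mm above the bench
- door_hinge (a point): fixed point on the axis of the left jamb hinge (bay x = 0, y = 165 mm), 185 mm above the bench
- tray: yellow return tray, fixed, 140 x 140 mm outside, walls 4 mm thick and 28 mm high, floor 4 mm thick. Origin: centre of its underside, z up
- canister: finished canister: orange cylinder 50 mm in diameter with a black band and a black cap 44 mm in diameter, 70 mm tall in all (the wide body is the lowest 52 mm), about 0.14 kg. Starts standing on the shaker platform. Origin: centre of its underside, z up
- pad: green mat on which the jars start, fixed, 190 x 190 mm, 1 mm thin (jars stand at bench height on it). Origin: centre of its underside
- counter: turns counter: fixed white box 110 x 110 mm, 70 mm high, with the reset knob in the middle of its top. Origin: centre of its underside, x points away from the red zero mark on the dial
- reset_knob (a joint): angle of the reset knob, rad, positive clockwise seen from above: 0 at the zero stop, where the white line on the knob points to the red mark (counter -x). Starts between 0.9 and 2.5 (end stop at 3.0). To zero it is turned anticlockwise seen from above. Stays where it is left; turns with about 0.03 N m
- reset_knob_grip (a point): point on the knob's axis at the height to grip, 107 mm above the bench. The grip is an upright bar 42 mm long, 14 mm thick, from 84 to 114 mm above the bench, lying along counter x when the knob is at 0 and turning with it, on a round skirt 44 mm in diameter whose top is 84 mm above the bench
- jar1: one of four like sample jars, of which only two or three are present (None: absent); clear cylinder 50 mm in diameter with a white band and a blue screw cap 44 mm in diameter, 70 mm tall in all (the wide body is the lowest 52 mm), closed, about 0.14 kg. Starts standing on the green mat. Origin: centre of its underside, z up
- jar2: one of four like sample jars, of which only two or three are present (None: absent); clear cylinder 50 mm in diameter with a white band and a blue screw cap 44 mm in diameter, 70 mm tall in all (the wide body is the lowest 52 mm), closed, about 0.14 kg. Starts standing on the green mat. Origin: centre of its underside, z up
- jar3: one of four like sample jars, of which only two or three are present (None: absent); clear cylinder 50 mm in diameter with a white band and a blue screw cap 44 mm in diameter, 70 mm tall in all (the wide body is the lowest 52 mm), closed, about 0.14 kg. Starts standing on the green mat. Origin: centre of its underside, z up
- jar4: one of four like sample jars, of which only two or three are present (None: absent); clear cylinder 50 mm in diameter with a white band and a blue screw cap 44 mm in diameter, 70 mm tall in all (the wide body is the lowest 52 mm), closed, about 0.14 kg. Starts standing on the green mat. Origin: centre of its underside, z up
- wash: bystander: white bottle with blue cap, 56 mm in diameter, 150 mm tall. Origin: centre of its underside
- beaker: bystander: white mug, 68 mm in diameter, 80 mm tall, handle along its y. Origin: centre of its underside
- dish: bystander: clear flat dish, 70 mm in diameter, 18 mm high. Origin: centre of its underside
- driver: bystander: screwdriver with green handle, 160 mm long along its x, 26 mm thick, lying on the bench. Origin: under its middle
- reagent: bystander: brown bottle with black cap, 42 mm in diameter, 85 mm tall. Origin: centre of its underside
Not all that is in view belongs to the job. Leave any pink look-alike of the jar3 alone.

How it is judged:
By the outcome, as a careful person would: the job done as asked, in the order asked, and still so for the second after the job is handed in, with the robot touching nothing.
Of jar1, jar2, jar3, jar4 only 2 to 3 are there at a start; the rules pass over those that are not, and their reading is None.
At some moment in a run one of jar1, jar2, jar3, jar4, canister may be knocked a few centimetres aside while the robot is not near it.
It also fails if it takes over 208 s, if anything falls off the work surface, if the arm or the gripper's body presses on something with over 40 N, if the wrist force passes 120 N, or if a joint passes its speed limit or range.

## Working session

There is one attempt and no reset: what is moved stays moved. The work goes in short steps, Python scripts to look and compute and a tool call to move; the robot and the scene stay as the last step left them, time stands still between calls to the robot, and variables do not carry over. Pictures are saved under pics/ and viewed, and the job is handed in when it is done.

Besides the shell and the picture viewer there is one more tool, called after ">>>" in YAML: its name, and indented under it one key for each argument. arm_command: Moves the arm, as the interface text tells. Its arguments: {"type":"object","properties":{"series":{"type":"string"}},"required":["series"]}

```bash
mkdir -p pics; ls; cat > h.py <<'E'
import numpy as np, cv2
from plant import manip
def shot(n,f):
    m=manip.camera_model(n); im=np.array(manip.camera(n)); cv2.imwrite('pics/'+f+'.png',im); 
    np.savez('pics/'+f+'.npz',K=m['intrinsics'],D=m['distortion'],E=m['extrinsics']); return im
def load(f): 
    d=np.load('pics/'+f+'.npz'); return cv2.imread('pics/'+f+'.png'),d
def ray(d,u,v):
    p=cv2.undistortPoints(np.array([[[u,v]]],float),d['K'],d['D'])[0,0]
    E=d['E']; r=E[:3,:3]@np.array([p[0],-p[1],-1]); return E[:3,3],r
def onz(d,u,v,z):
    o,r=ray(d,u,v); return o+r*(z-o[2])/r[2]
def proj(d,P):
    E=d['E']; c=E[:3,:3].T@(np.array(P,float)-E[:3,3]); 
    q,_=cv2.projectPoints(np.array([[c[0],-c[1],-c[2]]]),np.zeros(3),np.zeros(3),d['K'],d['D']); return q[0,0]
E
python3 - <<'E'
from h import *
s=manip.read_state(); print(s)
for n in ['scene','top','wrist']:
    shot(n,n+'0'); print(np.load(f'pics/{n}0.npz')['E'].round(3).tolist())
E
```

```text
pics
{'time_s': 0.0, 'joints': array([ 7.05531318e+01,  2.01256949e+01,  9.46788900e+01,  2.70385944e-04,
        6.52640370e+01, -4.84744565e+00]), 'dq': array([ 0.03830554,  0.11299141, -0.07865815,  0.01049102,  0.08375145,
       -0.01886311]), 'tau': array([ 6.98427211e-04, -5.06103158e+01, -2.91403127e+01, -3.78928121e-05,
        4.50146399e-03,  5.33449295e-06]), 'eef_pos': array([0.13850408, 0.53195019, 0.25273255]), 'tool_rot': array([[-4.02787538e-04,  2.52061278e-01,  9.67711191e-01],
       [-1.12792397e-03,  9.67710540e-01, -2.52061578e-01],
       [-9.99999283e-01, -1.19303191e-03, -1.05475788e-04]]), 'contact_force': array([ 0.07623804,  0.63893614, -0.38339349]), 'torque': array([-0.00363949, -0.02681196,  0.07456573]), 'gripper_width': 0.08550468853989292}
[[0.11, -0.688, 0.717, 1.385], [0.994, 0.069, -0.086, -0.162], [0.01, 0.722, 0.692, 0.973], [0.0, 0.0, 0.0, 1.0]]
[[0.022, 0.999, -0.045, 0.447], [-0.999, 0.021, -0.029, -0.063], [-0.028, 0.046, 0.999, 1.25], [0.0, 0.0, 0.0, 1.0]]
[[0.252, -0.919, -0.304, 0.06], [0.968, 0.239, 0.08, 0.552], [-0.001, -0.314, 0.949, 0.373], [0.0, 0.0, 0.0, 1.0]]
```

View pics/scene0.png

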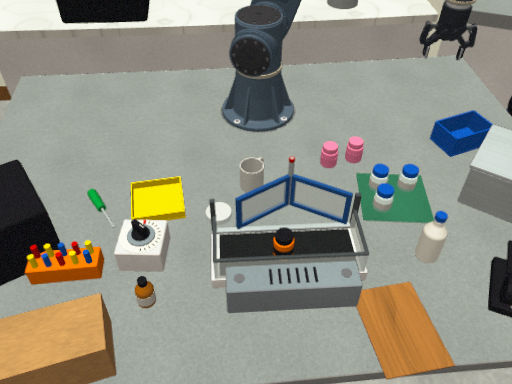

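View pics/top0.png

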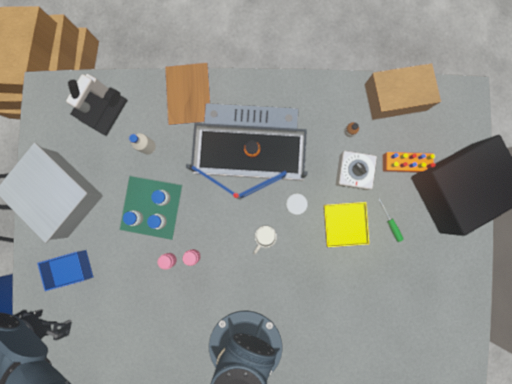

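View pics/wrist0.png

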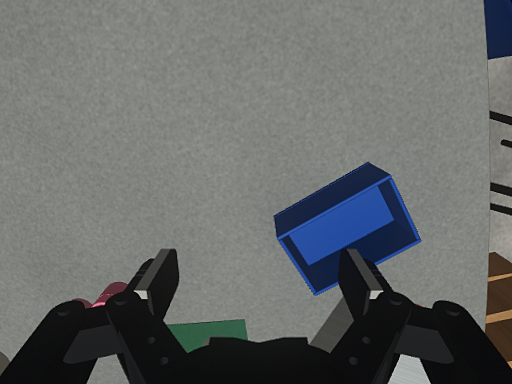

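```bash
python3 - <<'E'
from h import *
im,d=load('top0'); print(d['K'],d['D'])
cv2.imwrite('pics/top0a.png',cv2.resize(im[100:280,110:310],None,fx=4,fy=3.3,interpolation=cv2.INTER_CUBIC)[:600])
cv2.imwrite('pics/top0b.png',cv2.resize(im[130:260,310:420],None,fx=4.5,fy=4.5,interpolation=cv2.INTER_CUBIC))
im,d=load('scene0')
cv2.imwrite('pics/sc0a.png',cv2.resize(im[130:320,100:300],None,fx=3,fy=3,interpolation=cv2.INTER_CUBIC))
E
```

```text
[[371.72146716   0.         255.92434613]
 [  0.         371.72146716 196.79724205]
 [  0.           0.           1.        ]] [-0.10788481  0.          0.          0.          0.        ]
```

View pics/top0a.png

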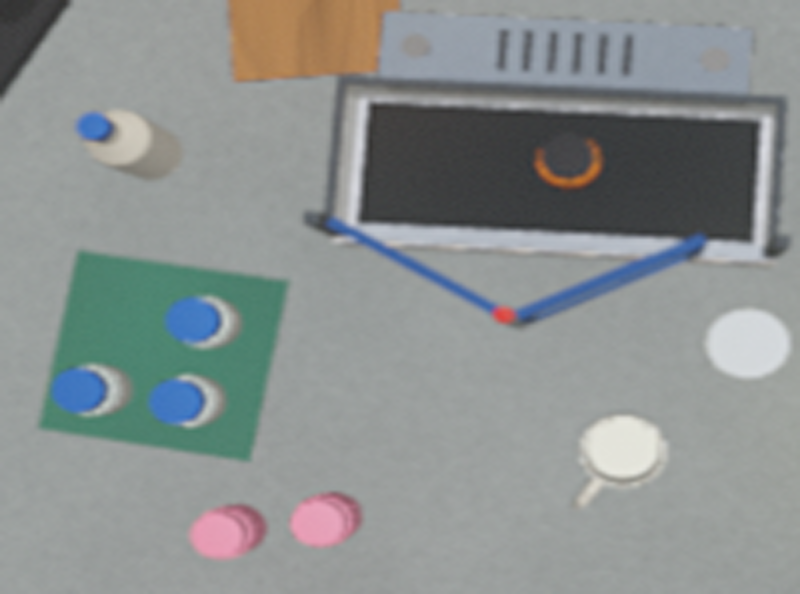

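View pics/top0b.png

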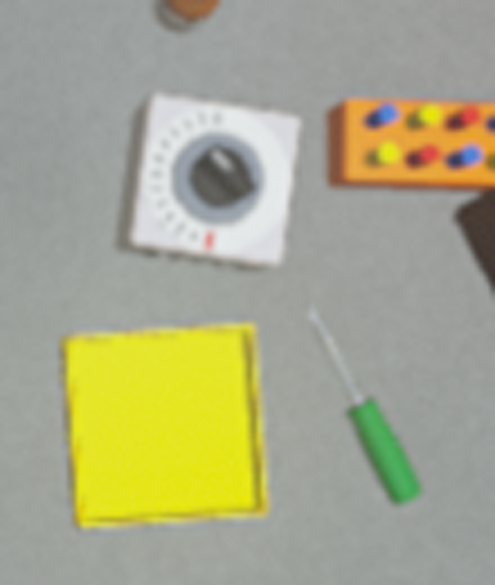

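View pics/sc0a.png

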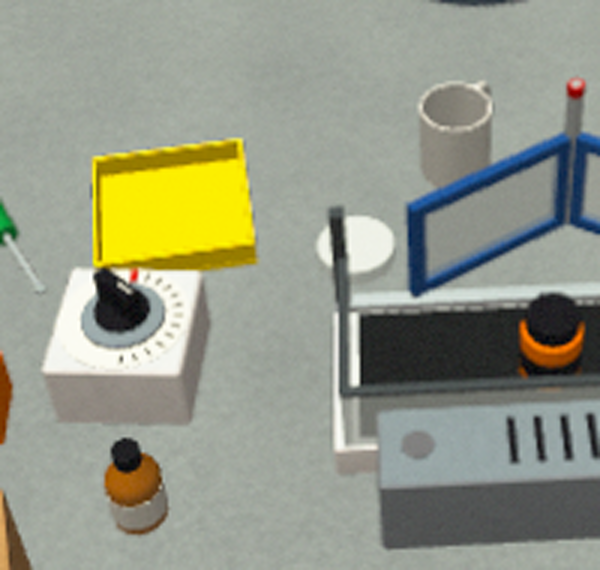

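```bash
cat >> h.py <<'E'
def blobs(im,lo,hi,amin=8):
    hsv=cv2.cvtColor(im,cv2.COLOR_BGR2HSV); m=cv2.inRange(hsv,lo,hi)
    n,l,s,c=cv2.connectedComponentsWithStats(m); return [(s[i,4],c[i].round(1),s[i,:4]) for i in range(1,n) if s[i,4]>=amin]
E
python3 - <<'E'
from h import *
im,d=load('top0')
Z=lambda x,y:(110+(x-1.5)/4,100+(y-1.2)/3.3)
C=[onz(d,*Z(x,y),0.035)[:2] for x,y in [(370,103),(762,120),(755,240),(360,222)]]
print('plat corners',np.round(C,4).tolist())
C=np.array(C); print('bl,br,fr,fl lens',[np.linalg.norm(C[i]-C[(i+1)%4]).round(4) for i in range(4)])
# corners in bay: (137,168),(137,-168),(7,-168),(7,168)
B=np.array([[.137,.168],[.137,-.168],[.007,-.168],[.007,.168]])
def fit(B,C):
    b0,c0=B.mean(0),C.mean(0); H=(B-b0).T@(C-c0); a=np.arctan2(H[0,1]-H[1,0],H[0,0]+H[1,1]); R=np.array([[np.cos(a),-np.sin(a)],[np.sin(a),np.cos(a)]]); t=c0-R@b0
    return a,t,R
a,t,R=fit(B,C); print('bay',t,np.degrees(a), ((B@R.T+t)-C).round(4).tolist())
h=R@np.array([0,.165])+t; print('hinge',h)
print('red',[(x[0],x[1],onz(d,*x[1],.205).round(4)) for x in blobs(im,(0,150,120),(6,255,255))])
print('blue',[(x[0],x[1],onz(d,*x[1],.07).round(4)) for x in blobs(im,(100,150,100),(125,255,255),30)])
print('yellow',[(x[0],x[1],x[2],onz(d,*x[1],.02).round(4)) for x in blobs(im,(25,150,120),(35,255,255),100)])
print('orange',[(x[0],x[1],x[2],onz(d,*x[1],.087).round(4)) for x in blobs(im,(5,150,100),(20,255,255),10)])
Y=lambda x,y:(310+x/4.5,130+y/4.5)
for n,p,z in [('can cap',Z(569,152),.105),('knobtop',Y(222,178),.114),('skirt',Y(217,178),.084),('redmark',Y(210,240),.07)]: print(n,onz(d,*p,z).round(4))
for x,y in [(153,95),(300,118),(280,265),(132,245)]: print('ctr',onz(d,*Y(x,y),.07).round(4))
for x,y in [(65,340),(252,325),(267,512),(80,525)]: print('tray',onz(d,*Y(x,y),.028).round(4))
E
```

```text
plat corners [[0.7183, 0.1566], [0.7061, -0.1692], [0.5852, -0.1652], [0.5972, 0.1609]]
bl,br,fr,fl lens [np.float64(0.326), np.float64(0.121), np.float64(0.3263), np.float64(0.1212)]
bay [ 0.57973096 -0.00155907] -2.1143694834103566 [[0.0045, 0.0047], [0.0044, -0.0053], [-0.0046, -0.0045], [-0.0043, 0.0051]]
hinge [0.58581853 0.16332859]
red [(np.int32(11), array([413.6, 155.4]), array([ 0.6223, -0.4808,  0.205 ])), (np.int32(9), array([404.7, 163.9]), array([ 0.5971, -0.4545,  0.205 ])), (np.int32(17), array([432.5, 164.8]), array([ 0.5967, -0.5366,  0.205 ])), (np.int32(9), array([235.7, 195.1]), array([0.498 , 0.0246, 0.205 ]))]
blue [(np.int32(39), array([133.1, 138.1]), array([0.6849, 0.3789, 0.07  ])), (np.int32(48), array([268. , 180.8]), array([ 0.5523, -0.066 ,  0.07  ])), (np.int32(122), array([157.4, 196.7]), array([0.4941, 0.2895, 0.07  ])), (np.int32(124), array([128.9, 217.8]), array([0.4236, 0.3821, 0.07  ])), (np.int32(123), array([153.4, 221.2]), array([0.4148, 0.3001, 0.07  ])), (np.int32(992), array([ 63.3, 270.6]), array([0.2422, 0.6047, 0.07  ])), (np.int32(358)
[... 223 characters left out ...]
153. ]), array([244, 149,  16,   8], dtype=int32), array([ 0.6378, -0.0131,  0.087 ])), (np.int32(531), array([406.5, 162.6]), array([386, 153,  47,  19], dtype=int32), array([ 0.6183, -0.5046,  0.087 ])), (np.int32(10), array([427.9, 154.7]), array([426, 154,   5,   3], dtype=int32), array([ 0.6457, -0.5752,  0.087 ]))]
can cap [ 0.6578 -0.0136  0.105 ]
knobtop [ 0.589  -0.3462  0.114 ]
skirt [ 0.5927 -0.3502  0.084 ]
redmark [ 0.5501 -0.3489  0.07  ]
ctr [ 0.6528 -0.3075  0.07  ]
ctr [ 0.6389 -0.4133  0.07  ]
ctr [ 0.5335 -0.3992  0.07  ]
ctr [ 0.5454 -0.2933  0.07  ]
tray [ 0.4783 -0.2533  0.028 ]
tray [ 0.4921 -0.3907  0.028 ]
tray [ 0.3557 -0.4036  0.028 ]
tray [ 0.3438 -0.2665  0.028 ]
```

```bash
cat >> h.py <<'E'
def to(*T):
    """T: list of (x,y,z,yaw of tool y axis deg). prints for each: turn about tool x, then shift in tool axes AFTER turn (norm units), with min rows"""
    s=manip.read_state(); p=s['eef_pos']; R=s['tool_rot']; yaw=np.degrees(np.arctan2(R[1,1],R[0,1]))
    print('t %.2f'%s['time_s'],'p',p.round(4),'yaw %.1f'%yaw,'tilt',R[:2,0].round(4),'q',s['joints'].round(1),'F',s['contact_force'].round(1),'w %.4f'%s['gripper_width'])
    for x,y,z,w in T:
        dy=w-yaw; a=np.radians(w); Y=np.array([np.cos(a),np.sin(a),0]);X=np.array([0,0,-1.]);Zz=np.cross(X,Y)
        d=np.array([x,y,z])-p; sh=np.array([d@X,d@Y,d@Zz])/.15; n=np.linalg.norm(d)/.05; m=abs(dy)/8.59
        print('  turn %.4f (%.1f rows)  shift %.4f %.4f %.4f (%.1f rows)'%(-dy/120,m,*sh,n)); p=np.array([x,y,z]); yaw=w
E
python3 -c "
from h import *
to((.498,.0246,.28,147.7),(.498,.0246,.185,147.7))"
```

```text
t 0.15 p [0.1385 0.532  0.2529] yaw 75.4 tilt [-0.0003 -0.0008] q [70.6 20.1 94.7  0.  65.3 -4.8] F [ 0.   0.1 -0.6] w 0.0852
  turn -0.6025 (8.4 rows)  shift -0.1807 -3.8332 -1.5790 (12.4 rows)
  turn -0.0000 (0.0 rows)  shift 0.6333 0.0000 0.0000 (1.9 rows)
```

>>> arm_command:
  series: "-0.018 0 0 -0.06 0 0 0.35;-0.018 0 0 -0.06 0 0 0.35;-0.018 0 0 -0.06 0 0 0.35;-0.018 0 0 -0.06 0 0 0.35;-0.018 0 0 -0.06 0 0 0.35;-0.018 0 0 -0.06 0 0 0.35;-0.018 0 0 -0.06 0 0 0.35;-0.018 0 0 -0.06 0 0 0.35;-0.018 0 0 -0.06 0 0 0.35;-0.018 0 0 -0.06 0 0 0.35"

```text
time_s: 1.15
eef_pos: [0.1385, 0.5321, 0.2801]
tool_rot: [[-0.0, -0.845, 0.534], [-0.001, 0.534, 0.845], [-1.0, -0.0, -0.001]]
contact_force: [0.2, 0.3, 0.5]
gripper_width: 0.0298
```

>>> arm_command:
  series: "0 -0.274 -0.113 0 0 0 0.35;0 -0.274 -0.113 0 0 0 0.35;0 -0.274 -0.113 0 0 0 0.35;0 -0.274 -0.113 0 0 0 0.35;0 -0.274 -0.113 0 0 0 0.35;0 -0.274 -0.113 0 0 0 0.35;0 -0.274 -0.113 0 0 0 0.35;0 -0.274 -0.113 0 0 0 0.35;0 -0.274 -0.113 0 0 0 0.35;0 -0.274 -0.113 0 0 0 0.35"

```text
time_s: 2.15
eef_pos: [0.3942, 0.1663, 0.2804]
tool_rot: [[0.0, -0.842, 0.539], [0.0, 0.539, 0.842], [-1.0, -0.0, 0.0]]
contact_force: [1.5, 0.2, 0.2]
gripper_width: 0.03
```

```bash
python3 -c "
from h import *
to((.498,.0246,.28,147.7))
im=shot('wrist','w1');
"
```

```text
t 2.15 p [0.3942 0.1663 0.2804] yaw 147.4 tilt [0.0002 0.0001] q [  16.6    5.3  109.5    0.    65.2 -130.8] F [1.5 0.2 0.2] w 0.0300
  turn -0.0025 (0.0 rows)  shift 0.0024 -1.0897 -0.4287 (3.5 rows)
```

View pics/w1.png

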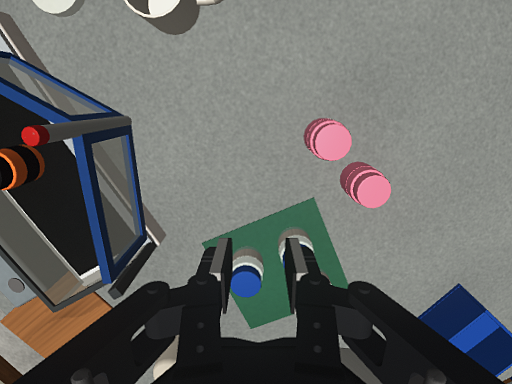

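```bash
python3 -c "
from h import *
im,d=load('w1'); print([(b[0],b[1],onz(d,*b[1],.2).round(4)) for b in blobs(im,(0,170,120),(6,255,255),30)])
"
```

```text
[(np.int32(274), array([ 29.9, 136. ]), array([0.5021, 0.0255, 0.2   ]))]
```

>>> arm_command:
  series: "0 -0.272 -0.107 0 0 0 0.35;0 -0.272 -0.107 0 0 0 0.35;0 -0.272 -0.107 0 0 0 0.35;0 -0.272 -0.107 0 0 0 0.35;0 0 0 0 0 0 0.35"

```text
time_s: 2.7
eef_pos: [0.4984, 0.0227, 0.2799]
tool_rot: [[0.0, -0.84, 0.542], [-0.001, 0.542, 0.84], [-1.0, -0.001, -0.0]]
contact_force: [0.2, 0.3, -0.0]
gripper_width: 0.0299
```

```bash
python3 -c "
from h import *
to((.498,.0246,.185,147.7))
im=shot('wrist','w2');shot('top','t2')
im,d=load('w2'); print([(b[0],b[1],onz(d,*b[1],.2).round(4)) for b in blobs(im,(0,170,120),(6,255,255),30)])
"
```

```text
t 2.70 p [0.4984 0.0227 0.2799] yaw 147.2 tilt [ 0.0003 -0.0007] q [  -2.7   13.1  100.2   -0.    66.7 -149.9] F [ 0.2  0.3 -0. ] w 0.0299
  turn -0.0042 (0.1 rows)  shift 0.6326 0.0091 0.0094 (1.9 rows)
[(np.int32(257), array([259.8, 219.6]), array([0.4999, 0.0275, 0.2   ]))]
```

View pics/w2.png

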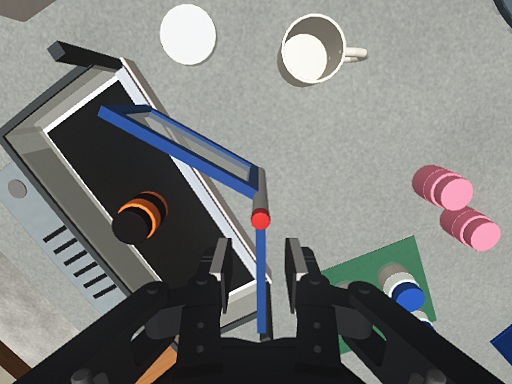

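>>> arm_command:
  series: "0.158 0.009 0.027 0 0 0 0.35;0.158 0 0 0 0 0 0.35;0.158 0 0 0 0 0 0.35;0.158 0 0 0 0 0 0.35;0 0 0 0 0 0 0.35"

```text
time_s: 3.3
eef_pos: [0.4954, 0.0312, 0.1833]
tool_rot: [[-0.005, -0.843, 0.538], [0.0, 0.538, 0.843], [-1.0, 0.004, -0.002]]
contact_force: [-0.3, 0.8, 0.2]
gripper_width: 0.0297
```

```bash
python3 -c "
from h import *
to()
im=shot('wrist','w3')
"
```

```text
t 3.30 p [0.4954 0.0312 0.1833] yaw 147.5 tilt [-0.0051  0.0003] q [  -1.8   19.9  106.2    0.    54.2 -149.3] F [-0.3  0.8  0.2] w 0.0297
```

View pics/w3.png

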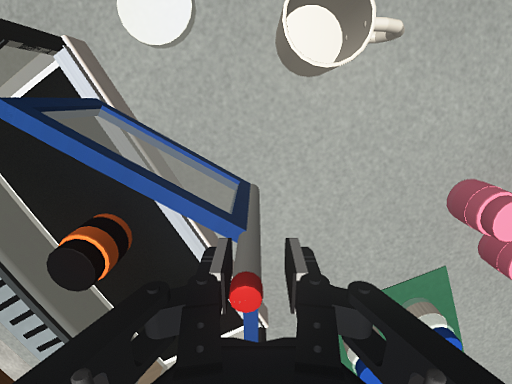

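>>> arm_command:
  series: "0 0.04 0 0 0 0 0.35;0 0.081 0.007 0.0355 0 0 0.35;0 0.081 0.007 0.0355 0 0 0.35;0 0.081 0.007 0.0355 0 0 0.35;0 0.081 0.007 0.0355 0 0 0.35;0 0.081 0.007 0.0355 0 0 0.35;0 0.081 0.007 0.0355 0 0 0.35;0 0.081 0.007 0.0355 0 0 0.35"

```text
time_s: 4.15
eef_pos: [0.4384, 0.099, 0.187]
tool_rot: [[0.003, -0.461, 0.888], [0.0, 0.888, 0.461], [-1.0, -0.001, 0.002]]
contact_force: [0.9, -1.8, -0.2]
gripper_width: 0.0299
```

```bash
python3 -c "
from h import *
to()
im=shot('wrist','w4')
im,d=load('w4'); print([(b[0],b[1],onz(d,*b[1],.2).round(4)) for b in blobs(im,(0,170,120),(6,255,255),30)])
"
```

```text
t 4.15 p [0.4384 0.099  0.187 ] yaw 117.4 tilt [0.0026 0.0001] q [   6.8   14.8  112.8   -0.    52.2 -110.6] F [ 0.9 -1.8 -0.2] w 0.0299
[(np.int32(643), array([239.7, 292.4]), array([0.4431, 0.092 , 0.2   ]))]
```

View pics/w4.png

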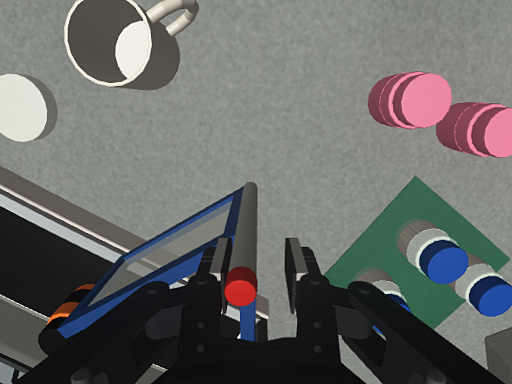

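>>> arm_command:
  series: "0 0.081 0.007 0.0355 0 0 0.35;0 0.081 0.007 0.0355 0 0 0.35;0 0.081 0.007 0.0355 0 0 0.35;0 0.081 0.007 0.0355 0 0 0.35;0 0.05 0.003 0.02 0 0 0.35;0 0.03 0 0 0 0 0.35;0 0 0 0 0 0 0.35"

```text
time_s: 4.9
eef_pos: [0.4235, 0.1571, 0.1863]
tool_rot: [[0.001, -0.145, 0.989], [-0.0, 0.989, 0.145], [-1.0, -0.001, 0.001]]
contact_force: [0.2, 0.4, 0.4]
gripper_width: 0.0298
```

>>> arm_command:
  series: "0 0.015 0 0 0 0 0.35;0 0 0 0 0 0 0.35"

```text
time_s: 5.1
eef_pos: [0.4235, 0.1575, 0.1862]
tool_rot: [[0.001, -0.144, 0.99], [-0.003, 0.99, 0.144], [-1.0, -0.004, 0.001]]
contact_force: [0.4, -17.7, 5.9]
gripper_width: 0.0295
```

```bash
python3 -c "
from h import *
to()
im=shot('wrist','w5')
im,d=load('w5'); print([(b[0],b[1],onz(d,*b[1],.2).round(4)) for b in blobs(im,(0,170,120),(6,255,255),30)])
"
```

```text
t 5.10 p [0.4235 0.1575 0.1862] yaw 98.3 tilt [ 0.0012 -0.0034] q [ 14.6  15.2 112.5  -0.3  52.3 -83.5] F [  0.4 -17.7   5.9] w 0.0295
[(np.int32(648), array([238.6, 294. ]), array([0.4259, 0.1488, 0.2   ]))]
```

View pics/w5.png

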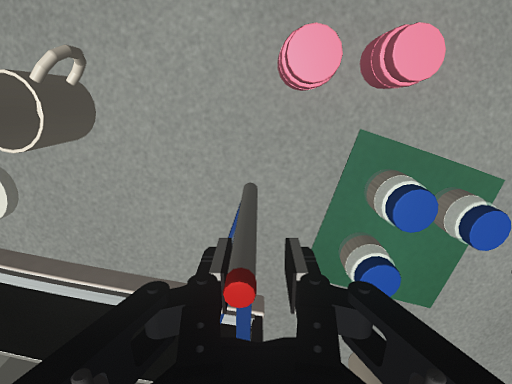

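>>> arm_command:
  series: "0 -0.04 0 0 0 0 0.35;-0.25 0 0 0 0 0 0.35;-0.3 0 0 0 0 0 0.35;-0.25 0 0 0 0 0 0.5;0 0 0 0.0425 0 0 0.9;0 0 0 0.0425 0 0 0.9"

```text
time_s: 5.75
eef_pos: [0.4241, 0.1532, 0.307]
tool_rot: [[0.003, 0.038, 0.999], [0.001, 0.999, -0.038], [-1.0, 0.001, 0.003]]
contact_force: [0.9, 0.6, -0.6]
gripper_width: 0.0703
```

```bash
python3 -c "
from h import *
to((.6,-.013,.30,88))
"
```

```text
t 5.75 p [0.4241 0.1532 0.307 ] yaw 87.8 tilt [0.0027 0.0012] q [ 13.9   6.2 104.5   0.   69.1 -73.9] F [ 0.9  0.6 -0.6] w 0.0703
  turn -0.0015 (0.0 rows)  shift 0.0463 -1.0666 1.2105 (4.8 rows)
```

>>> arm_command:
  series: "0 -0.178 0.23 0 0 0 0.9;0 -0.178 0.23 0 0 0 0.9;0 -0.178 0.23 0 0 0 0.9;0 -0.178 0.23 0 0 0 0.9;0 -0.178 0.23 0 0 0 0.9;0 -0.178 0.23 0 0 0 0.9;0 0 0 0 0 0 0.9"

```text
time_s: 6.45
eef_pos: [0.6273, -0.0176, 0.3046]
tool_rot: [[0.0, 0.037, 0.999], [-0.0, 0.999, -0.037], [-1.0, -0.0, 0.0]]
contact_force: [-0.5, 0.1, -1.0]
gripper_width: 0.0771
```

```bash
python3 -c "
from h import *
to()
shot('wrist','w6');shot('top','t6');shot('scene','s6')
"
```

```text
t 6.45 p [ 0.6273 -0.0176  0.3046] yaw 87.9 tilt [ 0.0001 -0.0002] q [ -5.9  25.8  78.8  -0.   75.4 -93.7] F [-0.5  0.1 -1. ] w 0.0771
```

View pics/w6.png

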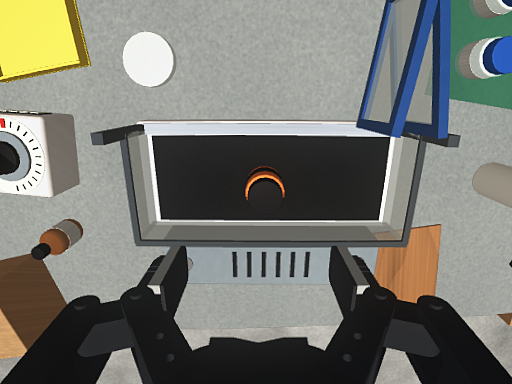

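View pics/s6.png

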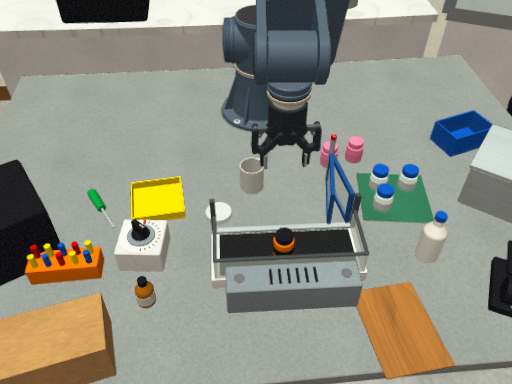

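View pics/t6.png

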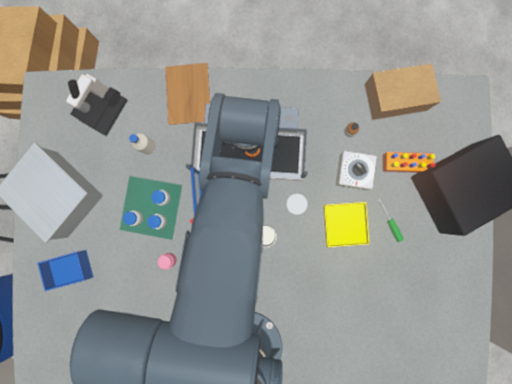

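```bash
python3 - <<'E'
from h import *
im,d=load('w6')
cv2.imwrite('pics/w6a.png',cv2.resize(im[110:250,120:430],None,fx=2.5,fy=2.5,interpolation=cv2.INTER_CUBIC))
hsv=cv2.cvtColor(im,cv2.COLOR_BGR2HSV); m=cv2.inRange(hsv,(5,120,60),(22,255,255)); m[:150]=0;m[215:]=0;m[:,:230]=0;m[:,300:]=0
v,u=np.nonzero(m); print(u.min(),u.max(),v.min(),v.max())
# outer edge points: topmost per column, map to z=.087, fit circle r=.025
P=np.array([onz(d,c,v[u==c].min()-.5,.0855)[:2] for c in range(u.min()+1,u.max())])
from scipy.optimize import least_squares
r=least_squares(lambda c:np.hypot(*(P-c).T)-.025,P.mean(0)+[.02,0]); print('can',r.x,np.abs(r.fun).max())
E
```

```text
245 284 166 201
can [ 0.64587682 -0.01172468] 0.004187001166994352
```

View pics/w6a.png

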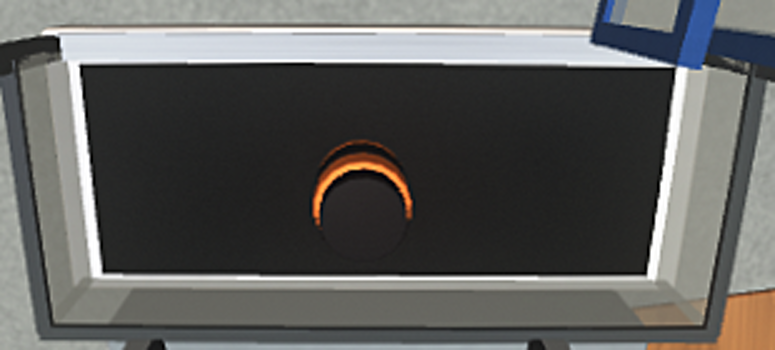

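```bash
python3 - <<'E'
from h import *
im,d=load('w6'); Z=lambda x,y:(120+(x-.75)/2.5,110+(y-.75)/2.5)
print('cap',onz(d,*Z(363,217),.105)); 
print('shoulder l,r,top',onz(d,*Z(313,214),.087),onz(d,*Z(412,214),.087),onz(d,*Z(362,152),.087))
C=np.array([onz(d,*Z(x,y),.035)[:2] for x,y in [(80,65),(677,67),(648,275),(103,273)]]); print(C.round(4))
# order: fr(-y), fl(+y), bl, br
B=np.array([[.007,-.168],[.007,.168],[.137,.168],[.137,-.168]])
b0,c0=B.mean(0),C.mean(0); H=(B-b0).T@(C-c0); a=np.arctan2(H[0,1]-H[1,0],H[0,0]+H[1,1]); R=np.array([[np.cos(a),-np.sin(a)],[np.sin(a),np.cos(a)]]); print('bay',c0-R@b0,np.degrees(a))
E
```

```text
cap [ 0.65389889 -0.01064671  0.105     ]
shoulder l,r,top [ 0.65740959 -0.03556809  0.087     ] [0.65930577 0.01435061 0.087     ] [ 0.62633469 -0.00988108  0.087     ]
[[ 0.5835 -0.1625]
 [ 0.5966  0.1666]
 [ 0.7212  0.1621]
 [ 0.7072 -0.1675]]
bay [0.58016956 0.0026187 ] -2.343141169317347
```

>>> arm_command:
  series: "0 0.037 0.178 0 0 0 0.9;0.25 0 0 0 0 0 0.9;0.25 0 0 0 0 0 0.9;0.25 0 0 0 0 0 0.9;0.25 0 0 0 0 0 0.9;0 0 0 0 0 0 0.9"

```text
time_s: 7.2
eef_pos: [0.6488, -0.0085, 0.1514]
tool_rot: [[-0.008, 0.034, 0.999], [0.001, 0.999, -0.034], [-1.0, 0.001, -0.008]]
contact_force: [-0.8, -0.5, 0.9]
gripper_width: 0.077
```

```bash
python3 -c "
from h import *
to((.654,-.011,.073,87.8))
shot('wrist','w7')
"
```

```text
t 7.20 p [ 0.6488 -0.0085  0.1514] yaw 88.0 tilt [-0.0081  0.0009] q [ -4.9  36.7  83.5   0.   60.3 -92.9] F [-0.8 -0.5  0.9] w 0.0770
  turn 0.0019 (0.0 rows)  shift 0.5226 -0.0151 0.0351 (1.6 rows)
```

View pics/w7.png

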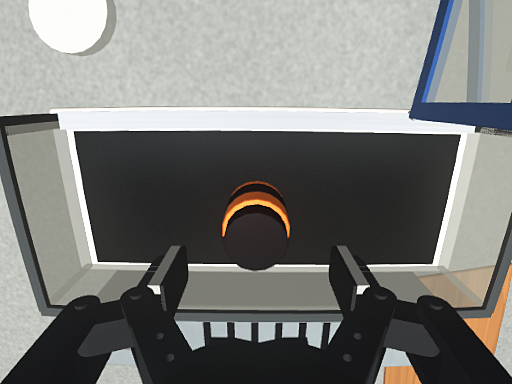

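>>> arm_command:
  series: "0.13 0 0.02 0 0 0 0.9;0.13 0 0 0 0 0 0.9;0.13 0 0 0 0 0 0.9;0.13 0 0 0 0 0 0.9;0 0 0 0 0 0 0.9;0 0 0 0 0 0 0.9"

```text
time_s: 7.85
eef_pos: [0.6559, -0.0096, 0.08]
tool_rot: [[0.003, 0.035, 0.999], [-0.0, 0.999, -0.035], [-1.0, -0.0, 0.003]]
contact_force: [0.6, -0.2, 0.1]
gripper_width: 0.077
```

```bash
python3 -c "
from h import *
to((.654,-.011,.073,87.8))
"
```

```text
t 7.85 p [ 0.6559 -0.0096  0.08  ] yaw 88.0 tilt [ 0.0028 -0.0002] q [ -4.9  42.4  84.6   0.   52.9 -92.9] F [ 0.6 -0.2  0.1] w 0.0770
  turn 0.0014 (0.0 rows)  shift 0.0469 -0.0098 -0.0123 (0.1 rows)
```

>>> arm_command:
  series: "0.07 0 -0.01 0 0 0 0.9;0 0 0 0 0 0 0.9;0 0 0 0 0 0 0;0 0 0 0 0 0 0;0 0 0 0 0 0 0;0 0 0 0 0 0 0;0 0 0 0 0 0 0"

```text
time_s: 8.55
eef_pos: [0.6538, -0.0098, 0.0677]
tool_rot: [[0.001, 0.036, 0.999], [-0.0, 0.999, -0.036], [-1.0, -0.0, 0.001]]
contact_force: [-0.7, 1.0, 5.9]
gripper_width: 0.0488
```

>>> arm_command:
  series: "-0.05 0 0 0 0 0 0;-0.1 0 0 0 0 0 0;-0.15 0 0 0 0 0 0;-0.2 0 0 0 0 0 0;-0.2 0 0 0 0 0 0;-0.2 0 0 0 0 0 0;-0.2 0 0 0 0 0 0;-0.1 0 0 0 0 0 0;0 0 0 0 0 0 0"

```text
time_s: 9.45
eef_pos: [0.654, -0.0098, 0.2495]
tool_rot: [[0.004, 0.036, 0.999], [-0.0, 0.999, -0.036], [-1.0, -0.0, 0.004]]
contact_force: [0.1, -0.4, -2.0]
gripper_width: 0.0488
```

```bash
python3 -c "
from h import *
to((.418,-.3285,.25,88),(.418,-.3285,.05,88))
shot('wrist','w8')
"
```

```text
t 9.45 p [ 0.654  -0.0098  0.2495] yaw 87.9 tilt [ 0.0039 -0.0004] q [ -4.9  31.1  78.2  -0.   70.4 -92.9] F [ 0.1 -0.4 -2. ] w 0.0488
  turn -0.0005 (0.0 rows)  shift -0.0031 -2.1782 -1.4984 (7.9 rows)
  turn 0.0000 (0.0 rows)  shift 1.3333 0.0000 0.0000 (4.0 rows)
```

View pics/w8.png

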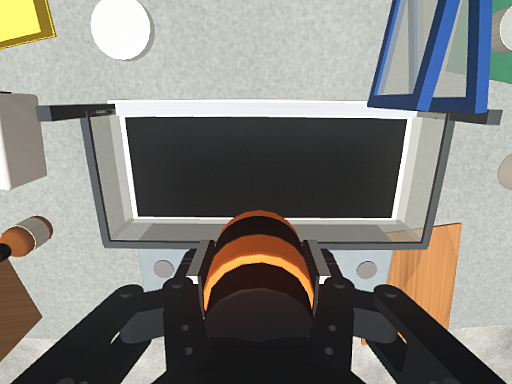

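>>> arm_command:
  series: "0 -0.1 -0.07 0 0 0 0;0 -0.2 -0.138 0 0 0 0;0 -0.24 -0.165 0 0 0 0;0 -0.24 -0.165 0 0 0 0;0 -0.24 -0.165 0 0 0 0;0 -0.24 -0.165 0 0 0 0;0 -0.24 -0.165 0 0 0 0;0 -0.24 -0.165 0 0 0 0;0 -0.24 -0.165 0 0 0 0;0 -0.2 -0.138 0 0 0 0"

```text
time_s: 10.5
eef_pos: [0.4145, -0.3295, 0.2452]
tool_rot: [[-0.002, 0.037, 0.999], [0.002, 0.999, -0.037], [-1.0, 0.002, -0.002]]
contact_force: [0.2, -0.7, -0.4]
gripper_width: 0.049
```

```bash
python3 -c "
from h import *
to((.418,-.3285,.25,88),(.418,-.3285,.05,88))
shot('wrist','w9')
"
```

```text
t 10.50 p [ 0.4145 -0.3295  0.2452] yaw 87.9 tilt [-0.0022  0.0019] q [ -43.5   18.6   98.1   -0.    63.6 -131.4] F [ 0.2 -0.7 -0.4] w 0.0490
  turn -0.0008 (0.0 rows)  shift -0.0317 0.0073 0.0228 (0.1 rows)
  turn 0.0000 (0.0 rows)  shift 1.3333 0.0000 0.0000 (4.0 rows)
```

View pics/w9.png

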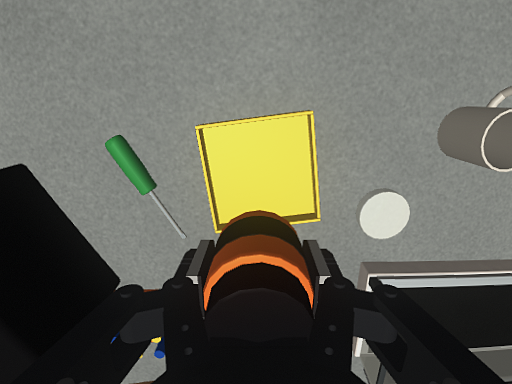

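```bash
python3 -c "
from h import *
im,d=load('w9'); P=np.array([onz(d,*p,.028) for p in [(197,127),(312,111),(320,221),(214,233)]]); print(P.round(3),P.mean(0))
to((.418,-.3285,.045,88))
"
```

```text
[[ 0.358 -0.399  0.028]
 [ 0.345 -0.264  0.028]
 [ 0.483 -0.251  0.028]
 [ 0.495 -0.39   0.028]] [ 0.42002123 -0.32614119  0.028     ]
t 10.55 p [ 0.4124 -0.3326  0.2452] yaw 87.8 tilt [-0.0032  0.0006] q [-4.390e+01  1.860e+01  9.800e+01 -1.000e-01  6.350e+01 -1.316e+02] F [-1.9 -3.  -1.4] w 0.0487
  turn -0.0016 (0.0 rows)  shift 1.3348 0.0289 0.0365 (4.0 rows)
```

Both estimates agree (0.419, −0.327). Lower and set down.

>>> arm_command:
  series: "0.2 0.03 0.045 0 0 0 0;0.25 0 0 0 0 0 0;0.25 0 0 0 0 0 0;0.25 0 0 0 0 0 0;0.2 0 0 0 0 0 0;0.1 0 0 0 0 0 0;0.04 0 0 0 0 0 0;0 0 0 0 0 0 0;0 0 0 0 0 0 0"

```text
time_s: 11.45
eef_pos: [0.4236, -0.3243, 0.0539]
tool_rot: [[0.0, 0.036, 0.999], [-0.0, 0.999, -0.036], [-1.0, -0.0, 0.0]]
contact_force: [-0.4, 0.8, -1.1]
gripper_width: 0.0491
```

```bash
python3 -c "
from h import *
to((.418,-.3285,.0375,88))
"
```

```text
t 11.45 p [ 0.4236 -0.3243  0.0539] yaw 87.9 tilt [ 0.0003 -0.0002] q [ -42.4   35.1  104.7   -0.    40.2 -130.4] F [-0.4  0.8 -1.1] w 0.0491
  turn -0.0005 (0.0 rows)  shift 0.1091 -0.0293 -0.0365 (0.4 rows)
```

>>> arm_command:
  series: "0.05 -0.02 -0.03 0 0 0 0;0.03 0 0 0 0 0 0;0.02 0 0 0 0 0 0;0 0 0 0 0 0 0;0 0 0 0 0 0 0"

```text
time_s: 11.95
eef_pos: [0.419, -0.3271, 0.0385]
tool_rot: [[0.0, 0.036, 0.999], [-0.0, 0.999, -0.036], [-1.0, -0.0, 0.0]]
contact_force: [-0.4, 0.8, -1.5]
gripper_width: 0.049
```

>>> arm_command:
  series: "0.012 0 0 0 0 0 0;0 0 0 0 0 0 0;0 0 0 0 0 0 0"

```text
time_s: 12.25
eef_pos: [0.419, -0.327, 0.0367]
tool_rot: [[0.0, 0.036, 0.999], [-0.0, 0.999, -0.036], [-1.0, -0.0, 0.0]]
contact_force: [-0.1, 0.3, -1.6]
gripper_width: 0.0487
```

>>> arm_command:
  series: "0.01 0 0 0 0 0 0;0 0 0 0 0 0 0;0 0 0 0 0 0 0"

```text
time_s: 12.55
eef_pos: [0.419, -0.3271, 0.0366]
tool_rot: [[0.0, 0.036, 0.999], [-0.0, 0.999, -0.036], [-1.0, -0.0, 0.0]]
contact_force: [-6.4, 4.7, 20.8]
gripper_width: 0.0494
```

>>> arm_command:
  series: "-0.008 0 0 0 0 0 0;0 0 0 0 0 0 0.85;0 0 0 0 0 0 0.85;0 0 0 0 0 0 0.85;0 0 0 0 0 0 0.85;-0.1 0 0 0 0 0 0.85;-0.2 0 0 0 0 0 0.85;-0.3 0 0 0 0 0 0.85;-0.3 0 0 0 0 0 0.85;-0.3 0 0 0 0 0 0.85"

```text
time_s: 13.55
eef_pos: [0.4186, -0.3268, 0.2193]
tool_rot: [[0.0, 0.036, 0.999], [-0.0, 0.999, -0.036], [-1.0, -0.0, 0.001]]
contact_force: [0.6, -0.3, 0.1]
gripper_width: 0.0724
```

```bash
python3 -c "
from h import *
to((.4,.24,.26,88))
shot('top','t10');im=shot('wrist','w10')
"
```

```text
t 13.55 p [ 0.4186 -0.3268  0.2193] yaw 87.9 tilt [ 0.0005 -0.0005] q [ -43.    20.4   99.5   -0.    60.1 -130.9] F [ 0.6 -0.3  0.1] w 0.0724
  turn -0.0005 (0.0 rows)  shift -0.2711 3.7719 -0.2560 (11.4 rows)
```

View pics/t10.png

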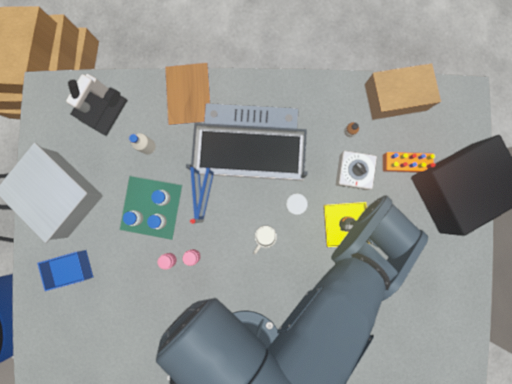

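View pics/w10.png

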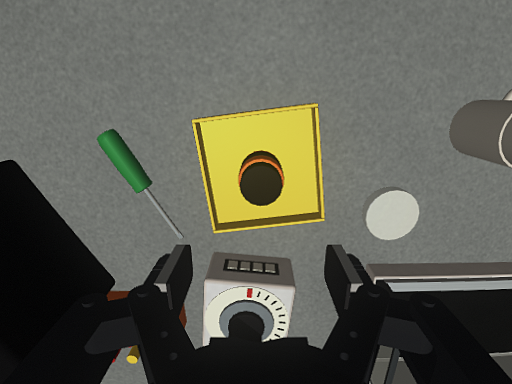

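```bash
python3 -c "
from h import *
im,d=load('t10')
print([(x[0],x[1],onz(d,*x[1],.07).round(4)) for x in blobs(im,(100,150,100),(125,255,255),30) if x[0]<300])
print([(x[0],x[1],onz(d,*x[1],.2).round(4)) for x in blobs(im,(0,150,120),(6,255,255),3) if x[1][0]<300])
to((.42,.23,.28,88))
"
```

```text
[(np.int32(38), array([133.2, 138.1]), array([0.6849, 0.3785, 0.07  ])), (np.int32(48), array([192.9, 183.4]), array([0.5393, 0.1747, 0.07  ])), (np.int32(88), array([200.6, 196.2]), array([0.4987, 0.1485, 0.07  ])), (np.int32(120), array([157.4, 196.7]), array([0.4941, 0.2895, 0.07  ])), (np.int32(122), array([128.9, 217.8]), array([0.4236, 0.3821, 0.07  ])), (np.int32(122), array([153.4, 221.2]), array([0.4148, 0.3001, 0.07  ]))]
[(np.int32(10), array([192.5, 220.8]), array([0.4225, 0.1465, 0.2   ]))]
t 13.65 p [ 0.4206 -0.3286  0.2232] yaw 87.9 tilt [ 0.0077 -0.0072] q [ -43.    20.1   99.2   -0.    60.  -130.9] F [0.6 0.7 0.4] w 0.0723
  turn -0.0005 (0.0 rows)  shift -0.3785 3.7216 -0.1342 (11.2 rows)
```

```bash
python3 -c "
from h import *
to((.53,.29,.28,88))
"
```

```text
t 13.65 p [ 0.4206 -0.3286  0.2232] yaw 87.9 tilt [ 0.0077 -0.0072] q [ -43.    20.1   99.2   -0.    60.  -130.9] F [0.6 0.7 0.4] w 0.0723
  turn -0.0005 (0.0 rows)  shift -0.3785 4.1470 0.5847 (12.6 rows)
```

>>> arm_command:
  series: "-0.06 0.3 0.042 0 0 0 0.85;-0.06 0.3 0.042 0 0 0 0.85;-0.06 0.3 0.042 0 0 0 0.85;-0.06 0.3 0.042 0 0 0 0.85;-0.06 0.3 0.042 0 0 0 0.85;-0.06 0.3 0.042 0 0 0 0.85;-0.02 0.3 0.042 0 0 0 0.85;0 0.3 0.042 0 0 0 0.85;0 0.3 0.042 0 0 0 0.85;0 0.3 0.042 0 0 0 0.85"

```text
time_s: 14.65
eef_pos: [0.4977, 0.1223, 0.2738]
tool_rot: [[0.0, 0.036, 0.999], [0.0, 0.999, -0.036], [-1.0, 0.0, 0.0]]
contact_force: [1.4, -0.7, -0.1]
gripper_width: 0.0724
```

>>> arm_command:
  series: "0 0.28 0.04 0 0 0 0.85;0 0.28 0.04 0 0 0 0.85;0 0.28 0.04 0 0 0 0.85;0 0.28 0.04 0 0 0 0.85;0 0 0 0 0 0 0.85"

```text
time_s: 15.15
eef_pos: [0.5278, 0.2912, 0.2732]
tool_rot: [[-0.0, 0.032, 0.999], [0.001, 0.999, -0.032], [-1.0, 0.001, -0.0]]
contact_force: [-0.3, 0.3, 0.4]
gripper_width: 0.0724
```

```bash
python3 -c "
from h import *
to((.494,.2895,.28,88))
im=shot('wrist','w11'); im,d=load('w11')
print([(x[0],x[1],onz(d,*x[1],.068).round(4)) for x in blobs(im,(100,150,60),(125,255,255),100)])
"
```

```text
t 15.15 p [0.5278 0.2912 0.2732] yaw 88.1 tilt [-0.0001  0.0008] q [ 24.5  24.5  85.1   0.   70.3 -63.7] F [-0.3  0.3  0.4] w 0.0724
  turn 0.0012 (0.0 rows)  shift -0.0455 -0.0195 -0.2245 (0.7 rows)
[(np.int32(1334), array([264.5,  71.4]), array([0.4148, 0.3019, 0.068 ])), (np.int32(1360), array([339.8,  78.8]), array([0.4244, 0.3833, 0.068 ])), (np.int32(3466), array([ 97.4, 172.9]), array([0.5194, 0.0975, 0.068 ])), (np.int32(328), array([149.4, 151.8]), array([0.4967, 0.1654, 0.068 ])), (np.int32(1095), array([256.8, 146.2]), array([0.4948, 0.2909, 0.068 ])), (np.int32(438), array([317.4, 316. ]), array([0.7401, 0.3697, 0.068 ]))]
```

View pics/w11.png

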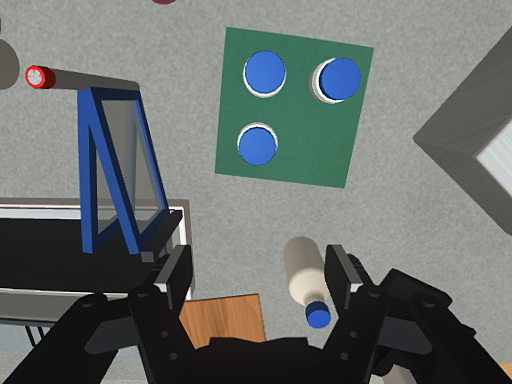

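>>> arm_command:
  series: "0 -0.01 -0.222 0 0 0 0.85;0.3 0 0 0 0 0 0.85;0.3 0 0 0 0 0 0.85;0.3 0 0 0 0 0 0.85;0.3 0 0 0 0 0 0.85;0.2 0 0 0 0 0 0.85;0.14 0 0 0 0 0 0.85;0 0 0 0 0 0 0.85;0 0 0 0 0 0 0.85"

```text
time_s: 16.1
eef_pos: [0.495, 0.2866, 0.0432]
tool_rot: [[0.0, 0.037, 0.999], [0.0, 0.999, -0.037], [-1.0, 0.0, 0.0]]
contact_force: [0.6, 0.2, 0.5]
gripper_width: 0.0725
```

```bash
python3 -c "
from h import *
to((.4945,.29,.038,88))
im=shot('wrist','w12')
"
```

```text
t 16.10 p [0.495  0.2866 0.0432] yaw 87.9 tilt [0.0002 0.    ] q [ 25.4  38.9  98.9  -0.   42.2 -62.5] F [0.6 0.2 0.5] w 0.0725
  turn -0.0008 (0.0 rows)  shift 0.0348 0.0228 -0.0041 (0.1 rows)
```

View pics/w12.png

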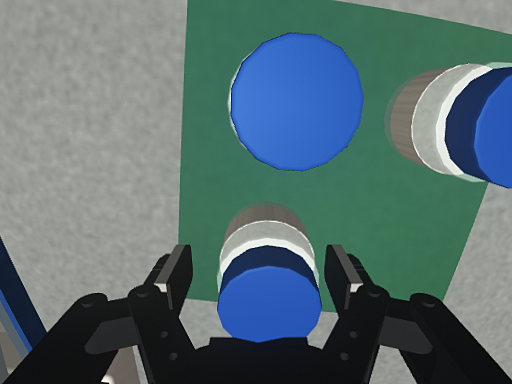

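>>> arm_command:
  series: "0.035 0.02 0 0 0 0 0.85;0 0 0 0 0 0 0.85;0 0 0 0 0 0 0;0 0 0 0 0 0 0;0 0 0 0 0 0 0;0 0 0 0 0 0 0;0 0 0 0 0 0 0"

```text
time_s: 16.85
eef_pos: [0.4951, 0.2903, 0.0378]
tool_rot: [[0.001, 0.036, 0.999], [0.0, 0.999, -0.036], [-1.0, 0.0, 0.001]]
contact_force: [-1.4, -0.4, 5.2]
gripper_width: 0.0487
```

>>> arm_command:
  series: "-0.05 0 0 0 0 0 0;-0.1 0 0 0 0 0 0;-0.2 0 0 0 0 0 0;-0.3 0 0 0 0 0 0;-0.3 0 0 0 0 0 0;-0.3 0 0 0 0 0 0;-0.2 0 0 0 0 0 0;-0.1 0 0 0 0 0 0;0 0 0 0 0 0 0"

```text
time_s: 17.75
eef_pos: [0.4953, 0.2904, 0.273]
tool_rot: [[0.004, 0.036, 0.999], [0.002, 0.999, -0.036], [-1.0, 0.002, 0.004]]
contact_force: [0.1, 0.5, -2.0]
gripper_width: 0.0491
```

```bash
python3 -c "
from h import *
to((.6563,-.0975,.265,88),(.6563,-.0975,.09,88))
im=shot('wrist','w13')
"
```

```text
t 17.75 p [0.4953 0.2904 0.273 ] yaw 87.9 tilt [0.0045 0.0021] q [ 25.7  21.4  89.8  -0.   68.5 -62.2] F [ 0.1  0.5 -2. ] w 0.0491
  turn -0.0005 (0.0 rows)  shift 0.0530 -2.5468 1.1627 (8.4 rows)
  turn 0.0000 (0.0 rows)  shift 1.1667 0.0000 0.0000 (3.5 rows)
```

View pics/w13.png

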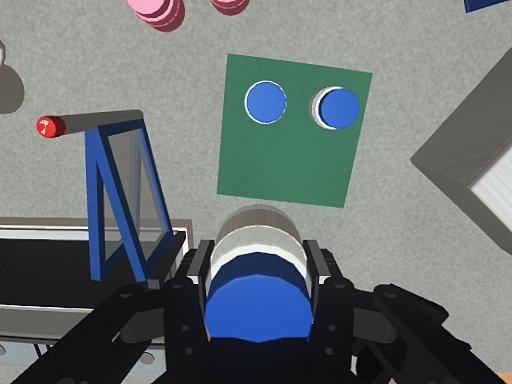

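>>> arm_command:
  series: "0 -0.12 0.055 0 0 0 0;0 -0.27 0.123 0 0 0 0;0 -0.27 0.123 0 0 0 0;0 -0.27 0.123 0 0 0 0;0 -0.27 0.123 0 0 0 0;0 -0.27 0.123 0 0 0 0;0 -0.27 0.123 0 0 0 0;0 -0.27 0.123 0 0 0 0;0 -0.27 0.123 0 0 0 0;0 -0.2 0.09 0 0 0 0"

```text
time_s: 18.8
eef_pos: [0.6507, -0.0903, 0.2679]
tool_rot: [[-0.002, 0.037, 0.999], [0.0, 0.999, -0.037], [-1.0, 0.0, -0.002]]
contact_force: [-0.1, 0.5, -1.2]
gripper_width: 0.0486
```

>>> arm_command:
  series: "0.1 -0.07 0.035 0 0 0 0;0.2 0 0 0 0 0 0;0.25 0 0 0 0 0 0;0.25 0 0 0 0 0 0;0.15 0 0 0 0 0 0;0 0 0 0 0 0 0;0 0 0 0 0 0 0"

```text
time_s: 19.5
eef_pos: [0.6553, -0.0979, 0.1268]
tool_rot: [[-0.001, 0.036, 0.999], [0.0, 0.999, -0.036], [-1.0, 0.0, -0.001]]
contact_force: [1.6, 0.3, -0.9]
gripper_width: 0.0488
```

```bash
python3 -c "
from h import *
to((.6563,-.0975,.074,88))
im=shot('wrist','w14')
"
```

```text
t 19.50 p [ 0.6553 -0.0979  0.1268] yaw 88.0 tilt [-0.0012  0.0003] q [ -12.5   39.5   82.2    0.    58.4 -100.5] F [ 1.6  0.3 -0.9] w 0.0488
  turn -0.0003 (0.0 rows)  shift 0.3522 0.0028 0.0067 (1.1 rows)
```

View pics/w14.png

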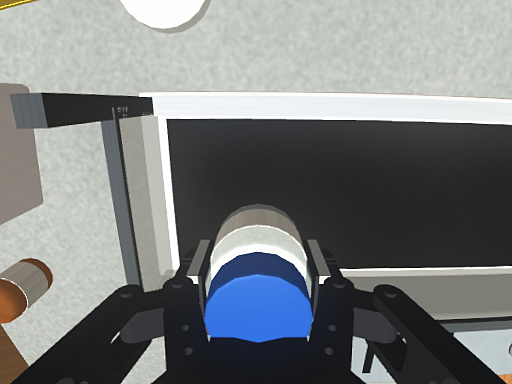

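>>> arm_command:
  series: "0.13 0 0 0 0 0 0;0.12 0 0 0 0 0 0;0.06 0 0 0 0 0 0;0.03 0 0 0 0 0 0;0 0 0 0 0 0 0;0 0 0 0 0 0 0"

```text
time_s: 20.15
eef_pos: [0.6561, -0.0985, 0.0772]
tool_rot: [[0.001, 0.036, 0.999], [-0.0, 0.999, -0.036], [-1.0, -0.0, 0.001]]
contact_force: [0.2, 0.2, -1.4]
gripper_width: 0.0483
```

>>> arm_command:
  series: "0.016 0 0 0 0 0 0;0.01 0 0 0 0 0 0;0 0 0 0 0 0 0;0 0 0 0 0 0 0"

```text
time_s: 20.55
eef_pos: [0.6559, -0.0985, 0.0729]
tool_rot: [[0.001, 0.036, 0.999], [-0.0, 0.999, -0.036], [-1.0, -0.0, 0.001]]
contact_force: [-1.8, 0.0, 4.6]
gripper_width: 0.0488
```

>>> arm_command:
  series: "0 0 0 0 0 0 0.75;0 0 0 0 0 0 0.75;0 0 0 0 0 0 0.75;0 0 0 0 0 0 0.75;-0.1 0 0 0 0 0 0.75;-0.2 0 0 0 0 0 0.75;-0.3 0 0 0 0 0 0.75;-0.3 0 0 0 0 0 0.75;-0.3 0 0 0 0 0 0.75;-0.2 0 0 0 0 0 0.75"

```text
time_s: 21.55
eef_pos: [0.6559, -0.0985, 0.2873]
tool_rot: [[0.005, 0.036, 0.999], [-0.001, 0.999, -0.036], [-1.0, -0.001, 0.005]]
contact_force: [1.2, -1.7, 0.3]
gripper_width: 0.064
```

```bash
python3 -c "
from h import *
to((.50,.34,.28,88))
im=shot('wrist','w15')
"
```

```text
t 21.55 p [ 0.6559 -0.0985  0.2873] yaw 87.9 tilt [ 0.0045 -0.001 ] q [ -12.6   30.4   74.    -0.    75.3 -100.5] F [ 1.2 -1.7  0.3] w 0.0640
  turn -0.0005 (0.0 rows)  shift 0.0488 2.8851 -1.1409 (9.3 rows)
```

View pics/w15.png

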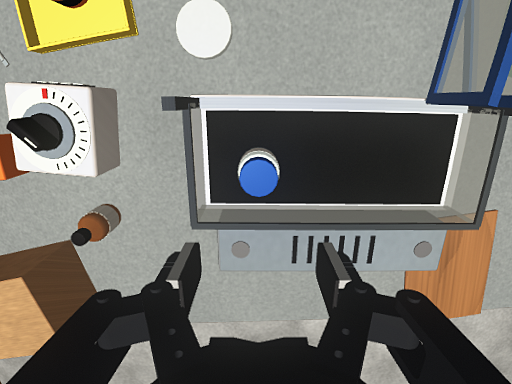

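>>> arm_command:
  series: "0 0.28 -0.114 0 0 0 0.75;0 0.28 -0.114 0 0 0 0.75;0 0.28 -0.114 0 0 0 0.75;0 0.28 -0.114 0 0 0 0.75;0 0.28 -0.114 0 0 0 0.75;0 0.28 -0.114 0 0 0 0.75;0 0.28 -0.114 0 0 0 0.75;0 0.28 -0.114 0 0 0 0.75;0 0.28 -0.114 0 0 0 0.75;0 0.2 -0.08 0 0 0 0.75"

```text
time_s: 22.6
eef_pos: [0.5031, 0.3176, 0.2832]
tool_rot: [[0.001, 0.035, 0.999], [0.001, 0.999, -0.035], [-1.0, 0.001, 0.001]]
contact_force: [-0.4, -0.7, 0.4]
gripper_width: 0.0641
```

>>> arm_command:
  series: "0 0 0 0 0 0 0.75;0 0 0 0 0 0 0.75"

```text
time_s: 22.8
eef_pos: [0.5042, 0.3156, 0.2828]
tool_rot: [[0.001, 0.035, 0.999], [0.0, 0.999, -0.035], [-1.0, 0.0, 0.001]]
contact_force: [0.2, 0.1, -0.2]
gripper_width: 0.0639
```

```bash
python3 -c "
from h import *
im=shot('wrist','w16'); im,d=load('w16')
print([(x[0],x[1],onz(d,*x[1],.068).round(4)) for x in blobs(im,(100,150,60),(125,255,255),100)])
to((.415,.301,.28,88),(.4245,.383,.28,88))
"
```

```text
[(np.int32(1153), array([243.1,  95.3]), array([0.4148, 0.3017, 0.068 ])), (np.int32(1183), array([316. , 101.3]), array([0.424 , 0.3841, 0.068 ])), (np.int32(2897), array([ 84.1, 195.5]), array([0.5265, 0.0916, 0.068 ])), (np.int32(288), array([136.7, 171.1]), array([0.4975, 0.1663, 0.068 ])), (np.int32(372), array([294.6, 327.2]), array([0.7453, 0.3621, 0.068 ]))]
t 22.85 p [0.5045 0.3149 0.2827] yaw 88.0 tilt [ 0.0005 -0.    ] q [ 27.5  23.2  85.8  -0.   71.  -60.5] F [-0.5 -0.1  0.6] w 0.0638
  turn -0.0004 (0.0 rows)  shift 0.0181 -0.1135 -0.5931 (1.8 rows)
  turn 0.0000 (0.0 rows)  shift 0.0000 0.5485 0.0442 (1.7 rows)
```

View pics/w16.png

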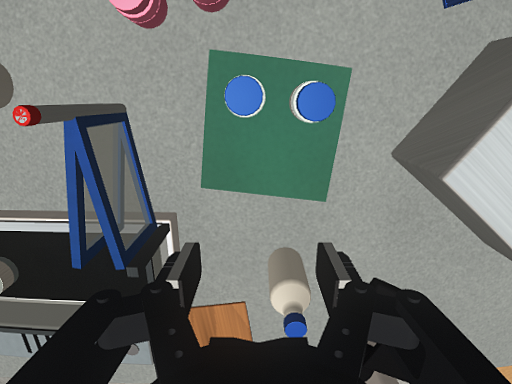

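>>> arm_command:
  series: "0 -0.05 -0.297 0 0 0 0.75;0 -0.06 -0.297 0 0 0 0.75;0.2 0 0 0 0 0 0.75;0.3 0 0 0 0 0 0.75;0.3 0 0 0 0 0 0.75;0.25 0 0 0 0 0 0.75;0.15 0 0 0 0 0 0.75;0 0 0 0 0 0 0.75;0 0 0 0 0 0 0.75;0 0 0 0 0 0 0.75"

```text
time_s: 23.85
eef_pos: [0.4158, 0.3021, 0.1039]
tool_rot: [[0.002, 0.037, 0.999], [0.001, 0.999, -0.037], [-1.0, 0.001, 0.002]]
contact_force: [-0.1, -0.6, 1.5]
gripper_width: 0.0641
```

```bash
python3 -c "
from h import *
to((.415,.3015,.038,88))
im=shot('wrist','w17')
"
```

```text
t 23.85 p [0.4158 0.3021 0.1039] yaw 87.9 tilt [0.0022 0.0013] q [ 30.8  28.5 106.9  -0.   44.5 -57.1] F [-0.1 -0.6  1.5] w 0.0641
  turn -0.0008 (0.0 rows)  shift 0.4392 -0.0040 -0.0053 (1.3 rows)
```

View pics/w17.png

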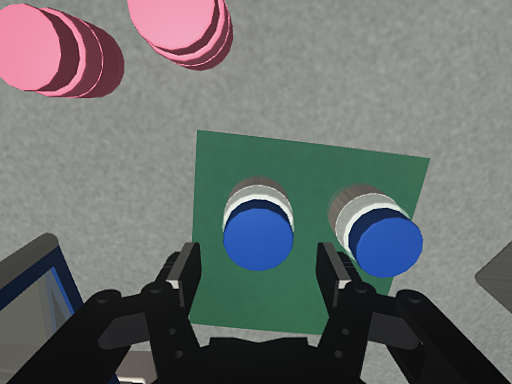

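>>> arm_command:
  series: "0.15 -0.013 0 0 0 0 0.75;0.15 0 0 0 0 0 0.75;0.13 0 0 0 0 0 0.75;0 0 0 0 0 0 0.75;0 0 0 0 0 0 0.75"

```text
time_s: 24.4
eef_pos: [0.4152, 0.3003, 0.0387]
tool_rot: [[0.001, 0.036, 0.999], [0.0, 0.999, -0.036], [-1.0, 0.001, 0.001]]
contact_force: [0.0, 0.5, 0.4]
gripper_width: 0.064
```

```bash
python3 -c "
from h import *
to((.415,.3015,.038,88))
im=shot('wrist','w18')
"
```

```text
t 24.40 p [0.4152 0.3003 0.0387] yaw 87.9 tilt [0.0008 0.0005] q [ 30.7  35.2 108.1  -0.   36.7 -57.3] F [0.  0.5 0.4] w 0.0640
  turn -0.0005 (0.0 rows)  shift 0.0047 0.0083 -0.0015 (0.0 rows)
```

View pics/w18.png

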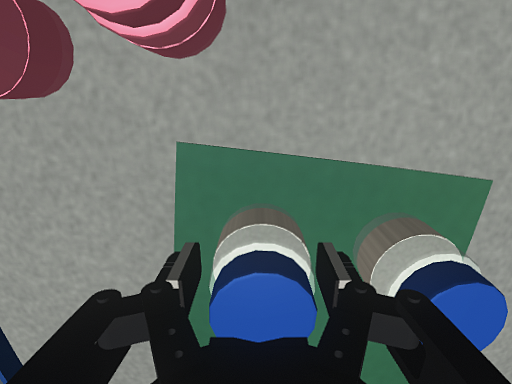

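Straddled cleanly. Grip and lift.

>>> arm_command:
  series: "0 0 0 0 0 0 0;0 0 0 0 0 0 0;0 0 0 0 0 0 0;0 0 0 0 0 0 0;0 0 0 0 0 0 0;-0.05 0 0 0 0 0 0;-0.1 0 0 0 0 0 0;-0.2 0 0 0 0 0 0;-0.3 0 0 0 0 0 0;-0.3 0 0 0 0 0 0"

```text
time_s: 25.45
eef_pos: [0.4143, 0.2998, 0.1823]
tool_rot: [[-0.0, 0.036, 0.999], [-0.0, 0.999, -0.036], [-1.0, -0.0, -0.0]]
contact_force: [0.2, 1.0, -1.7]
gripper_width: 0.0488
```

>>> arm_command:
  series: "-0.3 0 0 0 0 0 0;-0.2 0 0 0 0 0 0;-0.1 0 0 0 0 0 0;0 0 0 0 0 0 0"

```text
time_s: 25.85
eef_pos: [0.4152, 0.3004, 0.273]
tool_rot: [[0.004, 0.036, 0.999], [0.002, 0.999, -0.036], [-1.0, 0.003, 0.004]]
contact_force: [0.5, 0.5, -1.8]
gripper_width: 0.0488
```

```bash
python3 -c "
from h import *
to((.6595,-.0126,.28,88))
"
```

```text
t 25.85 p [0.4152 0.3004 0.273 ] yaw 87.9 tilt [0.004  0.0024] q [ 30.7  14.9  98.9   0.   65.9 -57.3] F [ 0.5  0.5 -1.8] w 0.0488
  turn -0.0005 (0.0 rows)  shift -0.0467 -2.0284 1.7003 (7.9 rows)
```

>>> arm_command:
  series: "0 -0.1 0.084 0 0 0 0;0 -0.225 0.188 0 0 0 0;0 -0.225 0.188 0 0 0 0;0 -0.225 0.188 0 0 0 0;0 -0.225 0.188 0 0 0 0;0 -0.225 0.188 0 0 0 0;0 -0.225 0.188 0 0 0 0;0 -0.225 0.188 0 0 0 0;0 -0.225 0.188 0 0 0 0;0 -0.128 0.112 0 0 0 0"

```text
time_s: 26.85
eef_pos: [0.6594, -0.0159, 0.2686]
tool_rot: [[-0.002, 0.038, 0.999], [-0.0, 0.999, -0.038], [-1.0, -0.0, -0.002]]
contact_force: [-0.2, 0.8, -0.9]
gripper_width: 0.0487
```

>>> arm_command:
  series: "0 0 0 0 0 0 0;0 0 0 0 0 0 0;0 0 0 0 0 0 0"

```text
time_s: 27.15
eef_pos: [0.658, -0.0123, 0.2696]
tool_rot: [[-0.001, 0.035, 0.999], [0.0, 0.999, -0.035], [-1.0, 0.0, -0.001]]
contact_force: [0.1, 0.7, -0.6]
gripper_width: 0.0484
```

```bash
python3 -c "
from h import *
im=shot('wrist','w19'); im,d=load('w19')
print([(x[0],x[1],onz(d,*x[1],.103).round(4)) for x in blobs(im,(100,150,60),(125,255,255),100)])
to((.6595,-.0126,.0737,88))
"
```

```text
[(np.int32(282), array([381.1,  45.4]), array([0.5282, 0.1074, 0.103 ])), (np.int32(1308), array([426. ,  52.2]), array([0.5342, 0.1517, 0.103 ])), (np.int32(1843), array([465. ,  47.1]), array([0.5293, 0.1906, 0.103 ])), (np.int32(1365), array([177.8, 182.6]), array([ 0.6544, -0.0974,  0.103 ])), (np.int32(7560), array([257.5, 301. ]), array([ 0.8089, -0.0185,  0.103 ]))]
t 27.20 p [ 0.6581 -0.0122  0.27  ] yaw 88.0 tilt [-0.0007  0.0002] q [ -5.1  30.7  76.    0.   73.4 -93.1] F [-1.1  0.1 -1.2] w 0.0487
  turn -0.0000 (0.0 rows)  shift 1.3088 -0.0025 0.0096 (3.9 rows)
```

View pics/w19.png

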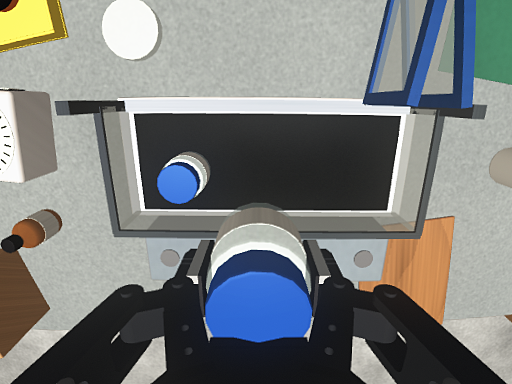

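>>> arm_command:
  series: "0.15 0 0.01 0 0 0 0;0.28 0 0 0 0 0 0;0.28 0 0 0 0 0 0;0.25 0 0 0 0 0 0;0.18 0 0 0 0 0 0;0.1 0 0 0 0 0 0;0.03 0 0 0 0 0 0;0 0 0 0 0 0 0;0 0 0 0 0 0 0;0 0 0 0 0 0 0"

```text
time_s: 28.2
eef_pos: [0.6609, -0.0132, 0.0813]
tool_rot: [[0.002, 0.036, 0.999], [-0.0, 0.999, -0.036], [-1.0, -0.0, 0.002]]
contact_force: [-0.1, -0.1, -1.8]
gripper_width: 0.0488
```

>>> arm_command:
  series: "0.03 0 0 0 0 0 0;0.015 0 0 0 0 0 0;0.01 0 0 0 0 0 0;0 0 0 0 0 0 0;0 0 0 0 0 0 0"

```text
time_s: 28.7
eef_pos: [0.6605, -0.0132, 0.0742]
tool_rot: [[0.001, 0.036, 0.999], [-0.0, 0.999, -0.036], [-1.0, -0.0, 0.001]]
contact_force: [-12.2, 0.8, 24.8]
gripper_width: 0.0489
```

>>> arm_command:
  series: "-0.01 0 0 0 0 0 0;0 0 0 0 0 0 0.75;0 0 0 0 0 0 0.75;0 0 0 0 0 0 0.75;0 0 0 0 0 0 0.75;-0.1 0 0 0 0 0 0.75;-0.2 0 0 0 0 0 0.75;-0.3 0 0 0 0 0 0.75;-0.3 0 0 0 0 0 0.75;-0.3 0 0 0 0 0 0.75"

```text
time_s: 29.7
eef_pos: [0.6599, -0.0132, 0.2561]
tool_rot: [[0.001, 0.036, 0.999], [-0.0, 0.999, -0.036], [-1.0, -0.0, 0.001]]
contact_force: [0.5, 1.1, 0.7]
gripper_width: 0.0641
```

>>> arm_command:
  series: "-0.2 0 0 0 0 0 0.75;0 0 0 0 0 0 0.75"

```text
time_s: 29.9
eef_pos: [0.6615, -0.0133, 0.2895]
tool_rot: [[0.009, 0.036, 0.999], [-0.001, 0.999, -0.036], [-1.0, -0.001, 0.009]]
contact_force: [-0.1, -0.1, 0.7]
gripper_width: 0.0644
```

```bash
python3 -c "
from h import *
im=shot('wrist','w20'); im,d=load('w20')
print([(x[0],x[1],onz(d,*x[1],.103).round(4)) for x in blobs(im,(100,150,60),(125,255,255),100)])
to((.52,.38,.285,88))
"
```

```text
[(np.int32(251), array([375.9,  42.5]), array([0.5279, 0.1083, 0.103 ])), (np.int32(1172), array([415.9,  49.7]), array([0.5347, 0.15  , 0.103 ])), (np.int32(1475), array([453.4,  44.4]), array([0.5295, 0.1892, 0.103 ])), (np.int32(1202), array([182.9, 173.4]), array([ 0.6547, -0.0976,  0.103 ])), (np.int32(1180), array([258.1, 174.5]), array([ 0.6592, -0.0134,  0.103 ]))]
t 29.95 p [ 0.6607 -0.0132  0.2864] yaw 87.9 tilt [ 0.005  -0.0005] q [ -5.2  30.2  74.6  -0.   75.  -93.1] F [-0.5 -0.1 -0.7] w 0.0642
  turn -0.0005 (0.0 rows)  shift 0.0091 2.5870 -1.0291 (8.4 rows)
```

View pics/w20.png

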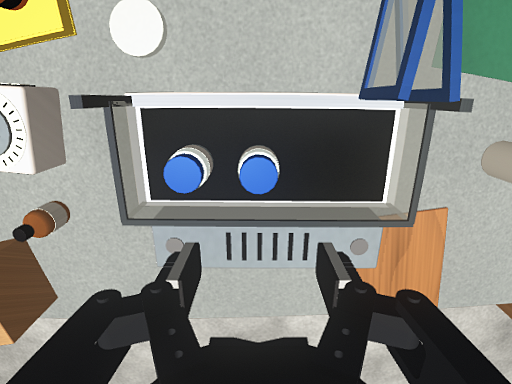

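Two jars upright on the platform. On to the third.

>>> arm_command:
  series: "0 0.26 -0.103 0 0 0 0.75;0 0.26 -0.103 0 0 0 0.75;0 0.26 -0.103 0 0 0 0.8;0 0.26 -0.103 0 0 0 0.85;0 0.26 -0.103 0 0 0 0.85;0 0.26 -0.103 0 0 0 0.85;0 0.26 -0.103 0 0 0 0.85;0 0.26 -0.103 0 0 0 0.85;0 0.26 -0.103 0 0 0 0.85;0 0.26 -0.103 0 0 0 0.85"

```text
time_s: 30.95
eef_pos: [0.5185, 0.3834, 0.2822]
tool_rot: [[-0.001, 0.036, 0.999], [-0.001, 0.999, -0.036], [-1.0, -0.001, -0.001]]
contact_force: [0.7, -0.4, 0.4]
gripper_width: 0.0727
```

>>> arm_command:
  series: "0 0 0 0 0 0 0.85;0 0 0 0 0 0 0.85;0 0 0 0 0 0 0.85"

```text
time_s: 31.25
eef_pos: [0.5199, 0.3812, 0.2825]
tool_rot: [[-0.001, 0.037, 0.999], [-0.001, 0.999, -0.037], [-1.0, -0.001, -0.001]]
contact_force: [0.2, -0.4, 0.2]
gripper_width: 0.0728
```

```bash
python3 -c "
from h import *
im=shot('wrist','w21'); im,d=load('w21')
print([(x[0],x[1],onz(d,*x[1],.068).round(4)) for x in blobs(im,(100,150,60),(125,255,255),100)])
to((.4245,.384,.28,88),(.4245,.384,.038,88))
"
```

```text
[(np.int32(1177), array([257.9,  88.8]), array([0.424 , 0.3842, 0.068 ])), (np.int32(2564), array([ 19.9, 187. ]), array([0.5267, 0.071 , 0.068 ])), (np.int32(302), array([ 85. , 161.1]), array([0.4973, 0.1685, 0.068 ])), (np.int32(342), array([237.3, 319.9]), array([0.743 , 0.3418, 0.068 ]))]
t 31.30 p [0.5201 0.381  0.2827] yaw 87.9 tilt [-0.0005 -0.0005] q [ 32.1  28.7  77.4  -0.   73.9 -55.8] F [-0.6  0.5  1.2] w 0.0726
  turn -0.0011 (0.0 rows)  shift 0.0179 -0.0024 -0.6378 (1.9 rows)
  turn 0.0000 (0.0 rows)  shift 1.6133 0.0000 0.0000 (4.8 rows)
```

View pics/w21.png

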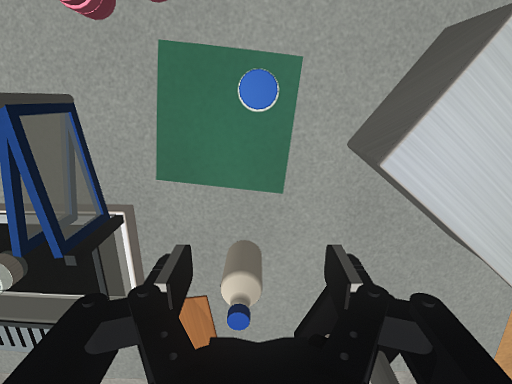

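>>> arm_command:
  series: "0 0 -0.32 0 0 0 0.85;0 0 -0.315 0 0 0 0.85;0.3 0 0 0 0 0 0.85;0.3 0 0 0 0 0 0.85;0.3 0 0 0 0 0 0.85;0.3 0 0 0 0 0 0.85;0.2 0 0 0 0 0 0.85;0.15 0 0 0 0 0 0.85;0 0 0 0 0 0 0.85;0 0 0 0 0 0 0.85"

```text
time_s: 32.3
eef_pos: [0.4252, 0.3851, 0.0511]
tool_rot: [[0.0, 0.037, 0.999], [0.0, 0.999, -0.037], [-1.0, 0.0, 0.0]]
contact_force: [-0.3, -0.5, 1.3]
gripper_width: 0.0723
```

```bash
python3 -c "
from h import *
to((.4245,.384,.038,88))
im=shot('wrist','w22')
"
```

```text
t 32.30 p [0.4252 0.3851 0.0511] yaw 87.9 tilt [0.0001 0.    ] q [ 37.5  38.3  98.5  -0.   43.2 -50.4] F [-0.3 -0.5  1.3] w 0.0723
  turn -0.0010 (0.0 rows)  shift 0.0874 -0.0075 -0.0043 (0.3 rows)
```

View pics/w22.png

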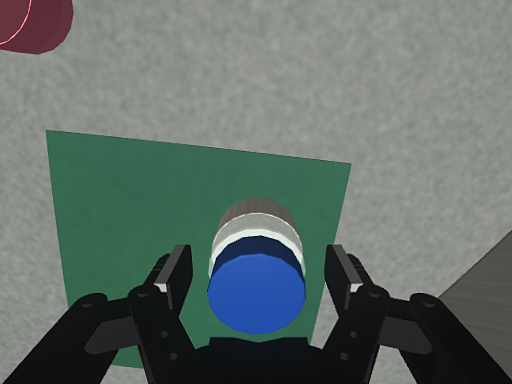

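>>> arm_command:
  series: "0.087 0 0 0 0 0 0.85;0 0 0 0 0 0 0.85;0 0 0 0 0 0 0;0 0 0 0 0 0 0;0 0 0 0 0 0 0;0 0 0 0 0 0 0;0 0 0 0 0 0 0;0 0 0 0 0 0 0"

```text
time_s: 33.15
eef_pos: [0.4249, 0.3858, 0.038]
tool_rot: [[0.001, 0.036, 0.999], [0.001, 0.999, -0.036], [-1.0, 0.001, 0.001]]
contact_force: [-0.8, -0.9, 6.4]
gripper_width: 0.0484
```

>>> arm_command:
  series: "-0.05 0 0 0 0 0 0;-0.1 0 0 0 0 0 0;-0.2 0 0 0 0 0 0;-0.3 0 0 0 0 0 0;-0.3 0 0 0 0 0 0;-0.3 0 0 0 0 0 0;-0.2 0 0 0 0 0 0;-0.1 0 0 0 0 0 0;0 0 0 0 0 0 0"

```text
time_s: 34.05
eef_pos: [0.425, 0.3859, 0.2732]
tool_rot: [[0.004, 0.036, 0.999], [0.003, 0.999, -0.036], [-1.0, 0.003, 0.004]]
contact_force: [-0.2, 0.2, -1.6]
gripper_width: 0.0488
```

```bash
python3 -c "
from h import *
to((.6628,.0724,.272,88),(.6628,.0724,.074,88))
"
```

```text
t 34.05 p [0.425  0.3859 0.2732] yaw 87.9 tilt [0.0039 0.003 ] q [ 37.6  21.4  89.8  -0.   68.5 -50.3] F [-0.2  0.2 -1.6] w 0.0488
  turn -0.0005 (0.0 rows)  shift 0.0081 -2.0335 1.6573 (7.9 rows)
  turn 0.0000 (0.0 rows)  shift 1.3200 0.0000 0.0000 (4.0 rows)
```

>>> arm_command:
  series: "0 -0.1 0.083 0 0 0 0;0 -0.225 0.184 0 0 0 0;0 -0.225 0.184 0 0 0 0;0 -0.225 0.184 0 0 0 0;0 -0.225 0.184 0 0 0 0;0 -0.225 0.184 0 0 0 0;0 -0.225 0.184 0 0 0 0;0 -0.225 0.184 0 0 0 0;0 -0.225 0.184 0 0 0 0;0 -0.133 0.102 0 0 0 0"

```text
time_s: 35.05
eef_pos: [0.6628, 0.069, 0.2685]
tool_rot: [[-0.002, 0.038, 0.999], [-0.0, 0.999, -0.038], [-1.0, -0.001, -0.002]]
contact_force: [-0.4, 0.5, -0.8]
gripper_width: 0.0485
```

>>> arm_command:
  series: "0 0 0 0 0 0 0;0 0 0 0 0 0 0;0 0 0 0 0 0 0"

```text
time_s: 35.35
eef_pos: [0.6613, 0.0728, 0.2695]
tool_rot: [[-0.001, 0.035, 0.999], [0.0, 0.999, -0.035], [-1.0, 0.0, -0.001]]
contact_force: [0.2, 0.8, -1.1]
gripper_width: 0.0486
```

```bash
python3 -c "
from h import *
im=shot('wrist','w23'); im,d=load('w23')
print([(x[0],x[1],onz(d,*x[1],.103).round(4)) for x in blobs(im,(100,150,60),(125,255,255),100)])
to((.6628,.0724,.074,88))
"
```

```text
[(np.int32(316), array([303.1,  44.3]), array([0.5294, 0.119 , 0.103 ])), (np.int32(1629), array([321.6,  51.5]), array([0.536 , 0.1363, 0.103 ])), (np.int32(1432), array([365.2,  48.5]), array([0.5341, 0.1773, 0.103 ])), (np.int32(1417), array([101.7, 182.3]), array([ 0.6542, -0.0952,  0.103 ])), (np.int32(1383), array([178.2, 183.4]), array([ 0.6586, -0.012 ,  0.103 ])), (np.int32(7411), array([257.6, 302.2]), array([0.8139, 0.0666, 0.103 ]))]
t 35.40 p [0.6614 0.0729 0.2697] yaw 88.0 tilt [-0.0007  0.0001] q [  2.3  31.5  74.7   0.   73.8 -85.7] F [-0.3 -0.4 -2.3] w 0.0488
  turn 0.0001 (0.0 rows)  shift 1.3050 -0.0030 0.0098 (3.9 rows)
```

View pics/w23.png

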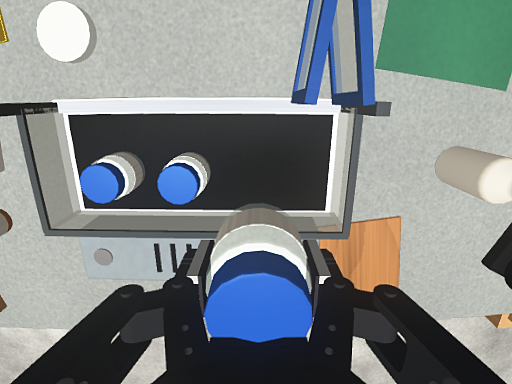

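>>> arm_command:
  series: "0.15 0 0.01 0 0 0 0;0.28 0 0 0 0 0 0;0.28 0 0 0 0 0 0;0.25 0 0 0 0 0 0;0.18 0 0 0 0 0 0;0.1 0 0 0 0 0 0;0.03 0 0 0 0 0 0;0 0 0 0 0 0 0;0 0 0 0 0 0 0;0 0 0 0 0 0 0"

```text
time_s: 36.4
eef_pos: [0.6642, 0.0719, 0.081]
tool_rot: [[0.002, 0.036, 0.999], [0.0, 0.999, -0.036], [-1.0, 0.0, 0.002]]
contact_force: [0.4, -0.3, -1.6]
gripper_width: 0.0492
```

>>> arm_command:
  series: "0.03 0 0 0 0 0 0;0.01 0 0 0 0 0 0;0 0 0 0 0 0 0;0 0 0 0 0 0 0"

```text
time_s: 36.8
eef_pos: [0.6635, 0.0718, 0.0734]
tool_rot: [[-0.0, 0.036, 0.999], [-0.0, 0.999, -0.036], [-1.0, -0.0, -0.0]]
contact_force: [-0.0, 0.1, -1.6]
gripper_width: 0.0486
```

>>> arm_command:
  series: "0.006 0 0 0 0 0 0;0 0 0 0 0 0 0;0 0 0 0 0 0 0"

```text
time_s: 37.1
eef_pos: [0.6636, 0.0718, 0.0731]
tool_rot: [[0.0, 0.036, 0.999], [0.0, 0.999, -0.036], [-1.0, 0.0, 0.0]]
contact_force: [-3.0, -1.3, 5.9]
gripper_width: 0.0491
```

>>> arm_command:
  series: "0 0 0 0 0 0 0.75;0 0 0 0 0 0 0.75;0 0 0 0 0 0 0.75;0 0 0 0 0 0 0.75;-0.1 0 0 0 0 0 0.75;-0.2 0 0 0 0 0 0.75;-0.3 0 0 0 0 0 0.75;-0.3 0 0 0 0 0 0.75;-0.3 0 0 0 0 0 0.75;-0.2 0 0 0 0 0 0.75"

```text
time_s: 38.1
eef_pos: [0.6638, 0.0718, 0.2876]
tool_rot: [[0.005, 0.036, 0.999], [0.0, 0.999, -0.036], [-1.0, 0.0, 0.005]]
contact_force: [-0.7, 0.4, 0.2]
gripper_width: 0.0643
```

>>> arm_command:
  series: "0 0 0 0 0 0 0.75;0 0 0 0 0 0 0.5"

```text
time_s: 38.3
eef_pos: [0.6634, 0.0718, 0.2837]
tool_rot: [[0.002, 0.036, 0.999], [0.0, 0.999, -0.036], [-1.0, 0.0, 0.002]]
contact_force: [-0.4, -0.2, -0.9]
gripper_width: 0.051
```

```bash
python3 -c "
from h import *
im=shot('wrist','w24'); shot('scene','s24')
to((.4225,.1465,.28,88))
"
```

```text
t 38.40 p [0.663  0.0717 0.2816] yaw 87.9 tilt [-0.0018 -0.0001] q [  2.2  31.2  73.5  -0.   75.3 -85.8] F [0.1 0.3 0.8] w 0.0427
  turn -0.0005 (0.0 rows)  shift 0.0109 0.4421 -1.6196 (5.0 rows)
```

View pics/w24.png

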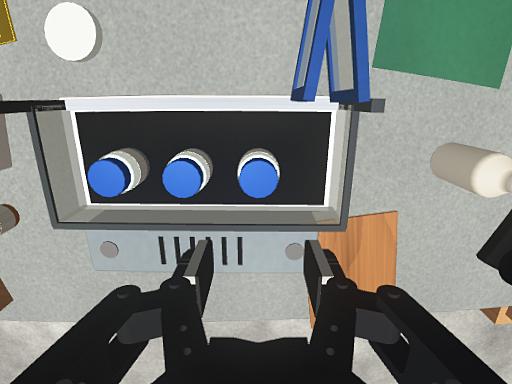

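View pics/s24.png

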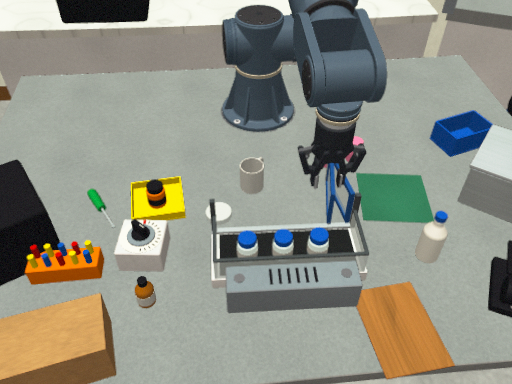

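>>> arm_command:
  series: "0 0 0 0.0708 0 0 0.35;0 0 0 0.0708 0 0 0.35;0 0 0 0.0708 0 0 0.35;0 0 0 0.0708 0 0 0.35;0 0 0 0.0708 0 0 0.35;0 0 0 0.0708 0 0 0.35;0 0 0 0.0708 0 0 0.35;0 0 0 0.0708 0 0 0.35;0 0 0 0.0708 0 0 0.35;0 0 0 0.0708 0 0 0.35"

```text
time_s: 39.4
eef_pos: [0.6631, 0.0717, 0.2811]
tool_rot: [[-0.003, 0.999, 0.046], [-0.0, 0.046, -0.999], [-1.0, -0.003, -0.0]]
contact_force: [0.2, 0.0, 0.3]
gripper_width: 0.0298
```

>>> arm_command:
  series: "0 0 0 0.0708 0 0 0.35;0 0 0 0.0708 0 0 0.35;0 0 0 0.0708 0 0 0.35;0 0 0 0.0708 0 0 0.35;0 0 0 0.0708 0 0 0.35;0 0 0 0.0708 0 0 0.35;0 0 0 0.0708 0 0 0.35;0 0 0 0.0708 0 0 0.35;0 0 0 0.0708 0 0 0.35;0 0 0 0.0708 0 0 0.35"

```text
time_s: 40.4
eef_pos: [0.6631, 0.0718, 0.2811]
tool_rot: [[-0.003, 0.133, -0.991], [-0.0, -0.991, -0.133], [-1.0, -0.0, 0.003]]
contact_force: [-0.2, -0.4, 0.1]
gripper_width: 0.0298
```

```bash
python3 -c "
from h import *
to((.424,.146,.28,-82))
im=shot('wrist','w25'); im,d=load('w25')
print([(b[0],b[1],onz(d,*b[1],.203).round(4)) for b in blobs(im,(0,170,120),(6,255,255),30)])
im=shot('top','t25'); im,d=load('t25')
print([(b[0],b[1],onz(d,*b[1],.2).round(4)) for b in blobs(im,(0,150,120),(6,255,255),3)])
"
```

```text
t 40.40 p [0.6631 0.0718 0.2811] yaw -82.3 tilt [-0.0025 -0.0001] q [ 2.2 31.3 73.5 -0.  75.3 84.5] F [-0.2 -0.4  0.1] w 0.0298
  turn -0.0027 (0.0 rows)  shift 0.0073 -0.7118 1.5094 (5.0 rows)
[]
[(np.int32(10), array([413.5, 155.5]), array([ 0.6228, -0.4825,  0.2   ])), (np.int32(9), array([404.7, 163.9]), array([ 0.5978, -0.4564,  0.2   ])), (np.int32(17), array([432.5, 164.8]), array([ 0.5975, -0.5389,  0.2   ]))]
```

View pics/w25.png

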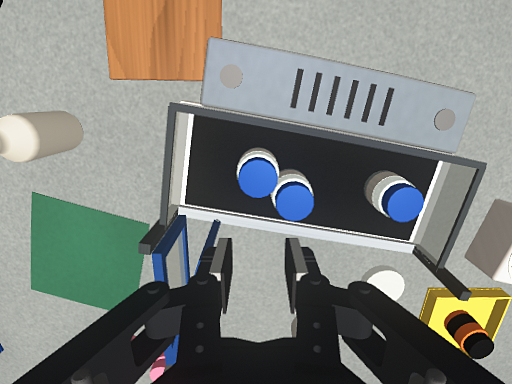

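```bash
python3 -c "
from h import *
im,d=load('w25')
c,s=np.cos(np.radians(-2.2)),np.sin(np.radians(-2.2)); R=np.array([[c,-s],[s,c]])
for b in blobs(im,(100,150,100),(125,255,255),300):
    P=onz(d,*b[1],.103); print(b[0],b[1],P.round(4),(R.T@(P[:2]-[.58,.0005])).round(4))
cv2.imwrite('pics/w25a.png',cv2.resize(im[90:280,150:490],None,fx=2.3,fy=2.3,interpolation=cv2.INTER_CUBIC))
"
```

```text
1175 [257.3 178.4] [0.6637 0.0728 0.103 ] [0.0808 0.0754]
1097 [294.4 202.4] [0.6416 0.0278 0.103 ] [0.0605 0.0296]
1013 [404.9 204.1] [ 0.6564 -0.0986  0.103 ] [ 0.0801 -0.0961]
```

View pics/w25a.png

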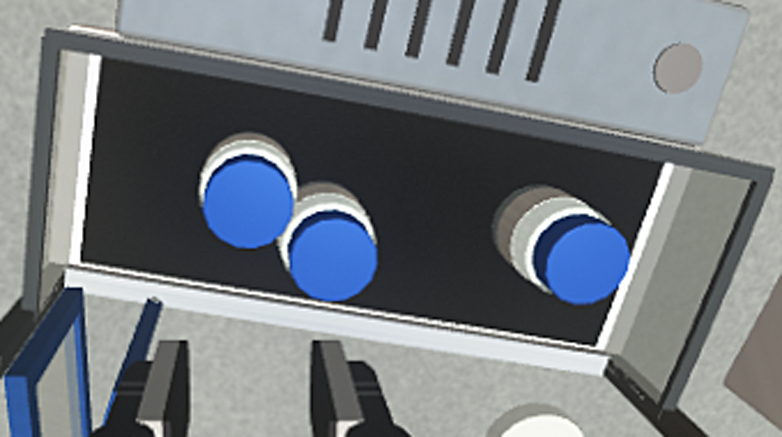

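>>> arm_command:
  series: "0 -0.118 0.251 0 0 0 0.35;0 -0.118 0.251 0 0 0 0.35;0 -0.118 0.251 0 0 0 0.35;0 -0.118 0.251 0 0 0 0.35;0 -0.118 0.251 0 0 0 0.35;0 -0.118 0.251 0 0 0 0.35;0 0 0 0 0 0 0.35;0 0 0 0 0 0 0.35"

```text
time_s: 41.3
eef_pos: [0.4247, 0.1456, 0.2826]
tool_rot: [[0.0, 0.144, -0.99], [-0.0, -0.99, -0.144], [-1.0, 0.0, -0.0]]
contact_force: [0.6, -0.1, 0.4]
gripper_width: 0.0302
```

```bash
python3 -c "
from h import *
im=shot('wrist','w26'); im,d=load('w26')
print([(b[0],b[1],onz(d,*b[1],.203).round(4)) for b in blobs(im,(0,170,120),(6,255,255),30)])
to((.4235,.146,.28,-82))
"
```

```text
[(np.int32(205), array([253.8, 214.3]), array([0.4234, 0.1487, 0.203 ]))]
t 41.35 p [0.4254 0.1454 0.2825] yaw -81.8 tilt [ 0.0003 -0.    ] q [ 12.9   7.6 106.6  -0.   65.8  94.7] F [-0.3 -0.4  0.2] w 0.0298
  turn 0.0016 (0.0 rows)  shift 0.0168 -0.0054 0.0119 (0.1 rows)
```

View pics/w26.png

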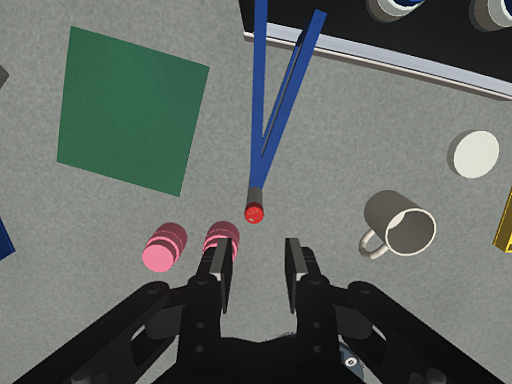

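>>> arm_command:
  series: "0.16 0 0.01 0 0 0 0.35;0.16 0 0 0 0 0 0.35;0.16 0 0 0 0 0 0.35;0.165 0 0 0 0 0 0.35;0 0 0 0 0 0 0.35;0 0 0 0 0 0 0.35"

```text
time_s: 41.95
eef_pos: [0.4242, 0.145, 0.186]
tool_rot: [[-0.001, 0.14, -0.99], [-0.0, -0.99, -0.14], [-1.0, 0.0, 0.001]]
contact_force: [0.0, 0.6, -0.2]
gripper_width: 0.0297
```

>>> arm_command:
  series: "0 0.06 0 0 0 0 0.35;0 0.104 -0.01 -0.0452 0 0 0.35;0 0.104 -0.01 -0.0452 0 0 0.35;0 0.104 -0.01 -0.0452 0 0 0.35;0 0.104 -0.01 -0.0452 0 0 0.35;0 0.104 -0.01 -0.0452 0 0 0.35;0 0.104 -0.01 -0.0452 0 0 0.35;0 0.104 -0.01 -0.0452 0 0 0.35"

```text
time_s: 42.75
eef_pos: [0.479, 0.0417, 0.187]
tool_rot: [[0.001, 0.722, -0.692], [0.0, -0.692, -0.722], [-1.0, 0.001, -0.001]]
contact_force: [-0.6, 3.3, -0.1]
gripper_width: 0.0301
```

```bash
python3 -c "
from h import *
im=shot('wrist','w27'); im,d=load('w27')
print([(b[0],b[1],onz(d,*b[1],.203).round(4)) for b in blobs(im,(0,170,120),(6,255,255),30)])
to()
"
```

```text
[(np.int32(580), array([239.9, 294.8]), array([0.4727, 0.047 , 0.203 ]))]
t 42.80 p [0.4807 0.0406 0.1872] yaw -43.5 tilt [ 0.0032 -0.0004] q [ -0.7  18.  108.3  -0.   53.5  42.8] F [-0.4 -0.4  0.2] w 0.0299
```

View pics/w27.png

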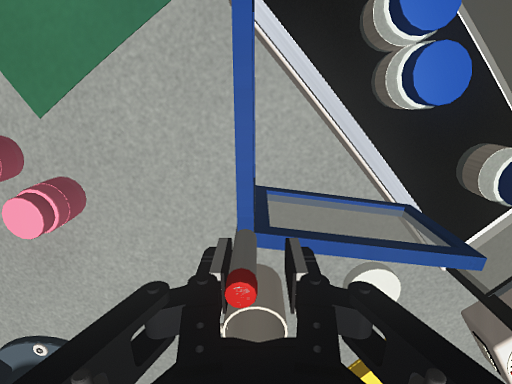

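>>> arm_command:
  series: "0 0.104 -0.01 -0.0452 0 0 0.35;0 0.104 -0.01 -0.0452 0 0 0.35;0 0.104 -0.01 -0.0452 0 0 0.35;0 0.104 -0.01 -0.0452 0 0 0.35;0 0.104 -0.01 -0.0452 0 0 0.35;0 0.104 -0.01 -0.0452 0 0 0.35;0 0 0 0 0 0 0.35;0 0 0 0 0 0 0.35"

```text
time_s: 43.6
eef_pos: [0.5621, 0.0036, 0.1862]
tool_rot: [[0.0, 0.979, -0.202], [-0.0, -0.202, -0.979], [-1.0, 0.0, -0.0]]
contact_force: [0.0, 0.6, -0.6]
gripper_width: 0.0299
```

```bash
python3 -c "
from h import *
im=shot('wrist','w28'); im,d=load('w28')
for b in blobs(im,(0,170,120),(6,255,255),30):
  P=onz(d,*b[1],.203); v=P[:2]-[.5863,.1654]; print(b[0],b[1],P.round(4),np.hypot(*v),np.degrees(np.arctan2(-v[0],-v[1]))-2.2)
to()
"
```

```text
494 [252.9 295.2] [0.5596 0.0041 0.203 ] 0.16353702644729248 7.18985038723405
t 43.65 p [0.5619 0.0037 0.1862] yaw -11.6 tilt [ 0.0002 -0.0001] q [-4.4 25.8 96.6 -0.  57.7  7.3] F [-1.1  0.2 -0.5] w 0.0300
```

View pics/w28.png

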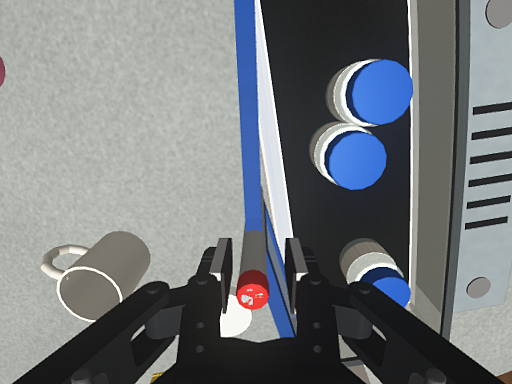

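>>> arm_command:
  series: "0 0.04 -0.003 -0.02 0 0 0.35;0 0.04 -0.003 -0.02 0 0 0.35;0 0.04 -0.003 -0.02 0 0 0.35;0 0.04 -0.003 -0.02 0 0 0.35;0 0 0 0 0 0 0.35;0 0 0 0 0 0 0.35"

```text
time_s: 44.25
eef_pos: [0.5859, 0.0023, 0.1859]
tool_rot: [[-0.0, 0.999, -0.035], [0.0, -0.035, -0.999], [-1.0, -0.0, -0.0]]
contact_force: [-0.1, -0.4, -0.5]
gripper_width: 0.0296
```

>>> arm_command:
  series: "0 0.02 0 0 0 0 0.35;0 0.015 0 0 0 0 0.35;0 0 0 0 0 0 0.35;0 0 0 0 0 0 0.35"

```text
time_s: 44.65
eef_pos: [0.5889, 0.0021, 0.1856]
tool_rot: [[-0.007, 0.999, -0.034], [0.0, -0.034, -0.999], [-1.0, -0.007, 0.0]]
contact_force: [-17.7, -0.2, 10.7]
gripper_width: 0.0299
```

```bash
python3 -c "
from h import *
im=shot('wrist','w29'); im,d=load('w29')
for b in blobs(im,(0,170,120),(6,255,255),30):
  P=onz(d,*b[1],.203); v=P[:2]-[.5863,.1654]; print(b[0],b[1],P.round(4),np.hypot(*v),np.degrees(np.arctan2(-v[0],-v[1]))-2.2)
to()
"
```

```text
548 [238.8 298. ] [0.5802 0.0014 0.203 ] 0.1641449027200331 -0.058496258122799905
t 44.70 p [0.5889 0.0021 0.1856] yaw -1.9 tilt [-0.0074  0.0002] q [-4.3 28.6 92.1 -0.  59.8 -2.4] F [-17.4  -0.7  11. ] w 0.0295
```

View pics/w29.png

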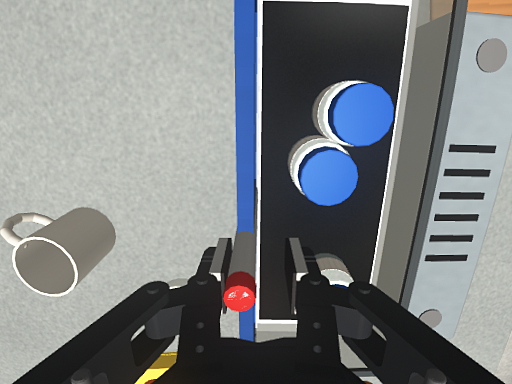

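>>> arm_command:
  series: "0 -0.05 0 0 0 0 0.35;0 0 0 0 0 0 0.35;-0.2 0 0 0 0 0 0.35;-0.3 0 0 0 0 0 0.35;-0.3 0 0 0 0 0 0.35;0 0 0 0 0 0 0.35"

```text
time_s: 45.3
eef_pos: [0.5864, 0.0021, 0.3123]
tool_rot: [[0.011, 0.999, -0.033], [-0.001, -0.033, -0.999], [-1.0, 0.011, 0.0]]
contact_force: [0.2, -0.3, -1.7]
gripper_width: 0.0298
```

```bash
python3 -c "
from h import *
im=shot('wrist','w30'); im,d=load('w30')
for b in blobs(im,(0,170,120),(6,255,255),30):
  P=onz(d,*b[1],.203); v=P[:2]-[.5863,.1654]; print(b[0],b[1],P.round(4),np.hypot(*v),np.degrees(np.arctan2(-v[0],-v[1]))-2.2)
to((.68,-.353,.3,-2))
im,d=load('w15'); print('knob base est',)
cv2.imwrite('pics/w15a.png',cv2.resize(im[70:190,0:140],None,fx=5,fy=5,interpolation=cv2.INTER_CUBIC))
"
```

```text
100 [250.5 199.7] [0.5807 0.003  0.203 ] 0.16246154566611082 -0.23140086410294103
t 45.35 p [0.5854 0.0022 0.3089] yaw -1.9 tilt [ 0.0063 -0.0005] q [-4.3 20.8 85.5  0.  73.3 -2.4] F [ 0.2  0.1 -1. ] w 0.0296
  turn 0.0009 (0.0 rows)  shift 0.0591 0.7130 2.3443 (7.4 rows)
knob base est
```

View pics/w15a.png

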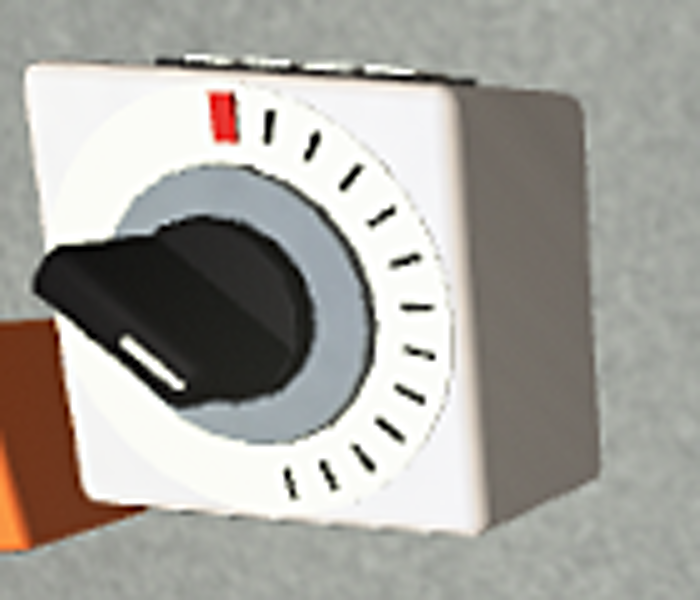

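View pics/w30.png

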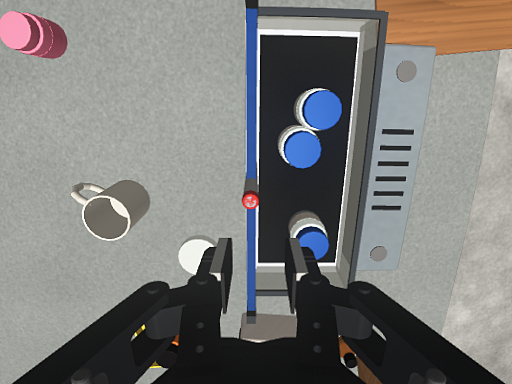

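```bash
python3 -c "
from h import *
im,d=load('w15')
for x,y,z in [(125,340,.1145),(183,388,.1145),(50,262,.114),(165,398,.114),(38,270,.114),(224,118,.07)]: print(onz(d,x/5,70+y/5,z).round(4))
Z=lambda x,y:(310+x/4.5,130+y/4.5)
im,d=load('top0')
for x,y in [(213,150),(230,168)]: print('top',onz(d,*Z(x,y),.114).round(4))
c=np.array([.5927,-.3533]);
to((.66,-.353,.30,-2))
"
```

```text
[ 0.5988 -0.347   0.1145]
[ 0.6098 -0.3363  0.1145]
[ 0.5814 -0.3604  0.114 ]
[ 0.6117 -0.3415  0.114 ]
[ 0.5829 -0.3638  0.114 ]
[ 0.5527 -0.3455  0.07  ]
top [ 0.6081 -0.3399  0.114 ]
top [ 0.596  -0.3517  0.114 ]
t 45.35 p [0.5854 0.0022 0.3089] yaw -1.9 tilt [ 0.0063 -0.0005] q [-4.3 20.8 85.5  0.  73.3 -2.4] F [ 0.2  0.1 -1. ] w 0.0296
  turn 0.0009 (0.0 rows)  shift 0.0591 0.5797 2.3490 (7.3 rows)
```

>>> arm_command:
  series: "0 0 0 0.061 0 0 0.5;0 0 0 0.061 0 0 0.5;0 0 0 0.061 0 0 0.5;0 0 0 0.061 0 0 0.5;0 0 0 0.061 0 0 0.5;0 0 0 0.061 0 0 0.5"

```text
time_s: 45.95
eef_pos: [0.584, 0.0023, 0.3044]
tool_rot: [[-0.002, 0.693, -0.721], [0.0, -0.721, -0.693], [-1.0, -0.001, 0.001]]
contact_force: [0.8, -0.1, 0.6]
gripper_width: 0.0427
```

```bash
python3 -c "
from h import *
to((.5927,-.352,.26,-46))
"
```

```text
t 45.95 p [0.584  0.0023 0.3044] yaw -46.1 tilt [-0.0015  0.0001] q [-4.3 21.1 85.8  0.  73.2 41.8] F [ 0.8 -0.1  0.6] w 0.0427
  turn -0.0009 (0.0 rows)  shift 0.2963 1.7392 1.5988 (7.1 rows)
```

>>> arm_command:
  series: "0 0.217 0.2 0 0 0 0.5;0 0.217 0.2 0 0 0 0.5;0 0.217 0.2 0 0 0 0.5;0 0.217 0.2 0 0 0 0.5;0 0.217 0.2 0 0 0 0.5;0 0.217 0.2 0 0 0 0.5;0.15 0.217 0.2 0 0 0 0.5;0.15 0.217 0.2 0 0 0 0.5;0 0 0 0 0 0 0.5;0 0 0 0 0 0 0.5"

```text
time_s: 46.95
eef_pos: [0.5932, -0.3522, 0.2587]
tool_rot: [[-0.002, 0.696, -0.718], [0.002, -0.718, -0.696], [-1.0, -0.003, 0.0]]
contact_force: [0.7, 0.5, 0.7]
gripper_width: 0.0425
```

```bash
python3 -c "
from h import *
shot('wrist','w31')
to((.5927,-.352,.26,-46))
"
```

```text
t 47.00 p [ 0.5937 -0.3514  0.26  ] yaw -45.8 tilt [-0.0007  0.0009] q [-34.5  34.7  70.8   0.   74.6  11.3] F [ 1.4  1.  -0.5] w 0.0425
  turn 0.0016 (0.0 rows)  shift 0.0003 -0.0018 0.0078 (0.0 rows)
```

View pics/w31.png

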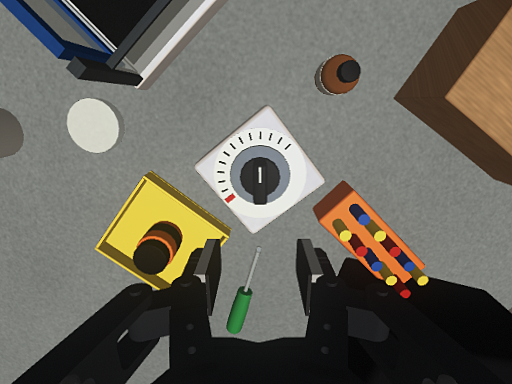

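```bash
python3 -c "
from h import *
im,d=load('w31')
cv2.imwrite('pics/w31a.png',cv2.resize(im[95:245,185:335],None,fx=4,fy=4,interpolation=cv2.INTER_CUBIC))
"
```

```text
(no output)
```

View pics/w31a.png

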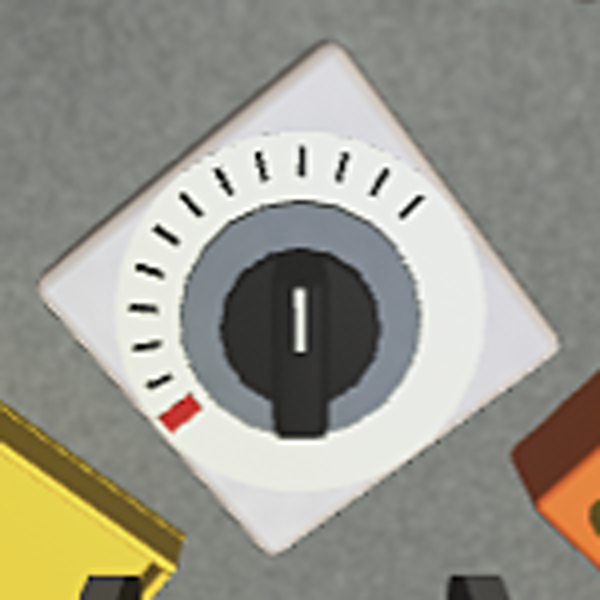

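```bash
python3 -c "
from h import *
im,d=load('w31'); Z=lambda x,y:(185+(x-1.5)/4,95+(y-1.5)/4)
for n,x,y,z in [('dial',301.5,311,.07),('skirt?',300,318,.076),('blackskirt',300,328,.084),('line',300,287,.114),('line2',300,353,.114),('barend',300,437,.114),('dialL',117,311,.07),('dialR',486,311,.07),('red',181,413,.07)]: print(n,onz(d,*Z(x,y),z).round(4))
to((.5927,-.352,.112,-45.8))
"
```

```text
dial [ 0.598  -0.3495  0.07  ]
skirt? [ 0.5973 -0.3496  0.076 ]
blackskirt [ 0.5967 -0.3501  0.084 ]
line [ 0.6096 -0.3376  0.114 ]
line2 [ 0.5978 -0.349   0.114 ]
barend [ 0.5822 -0.3642  0.114 ]
dialL [ 0.5619 -0.3122  0.07  ]
dialR [ 0.6341 -0.3867  0.07  ]
red [ 0.552  -0.3456  0.07  ]
t 47.00 p [ 0.5937 -0.3514  0.26  ] yaw -45.8 tilt [-0.0007  0.0009] q [-34.5  34.7  70.8   0.   74.6  11.3] F [ 1.4  1.  -0.5] w 0.0425
  turn -0.0001 (0.0 rows)  shift 0.9870 -0.0018 0.0078 (3.0 rows)
```

>>> arm_command:
  series: "0.2 0.007 -0.021 0 0 0 0.5;0.25 0 0 0 0 0 0.5;0.25 0 0 0 0 0 0.5;0.2 0 0 0 0 0 0.5;0.08 0 0 0 0 0 0.5;0 0 0 0 0 0 0.5;0 0 0 0 0 0 0.5;0 0 0 0 0 0 0.5"

```text
time_s: 47.8
eef_pos: [0.5977, -0.3506, 0.1161]
tool_rot: [[0.003, 0.698, -0.717], [-0.002, -0.717, -0.698], [-1.0, 0.003, -0.001]]
contact_force: [0.4, -0.0, -0.2]
gripper_width: 0.0429
```

```bash
python3 -c "
from h import *
shot('wrist','w32')
to((.5965,-.3505,.112,-45.8))
"
```

```text
t 47.85 p [ 0.5975 -0.3506  0.1157] yaw -45.8 tilt [ 0.0024 -0.0016] q [-34.3  43.1  77.2   0.   59.6  11.5] F [ 1.  -0.5  1. ] w 0.0426
  turn 0.0002 (0.0 rows)  shift 0.0249 -0.0051 0.0040 (0.1 rows)
```

View pics/w32.png

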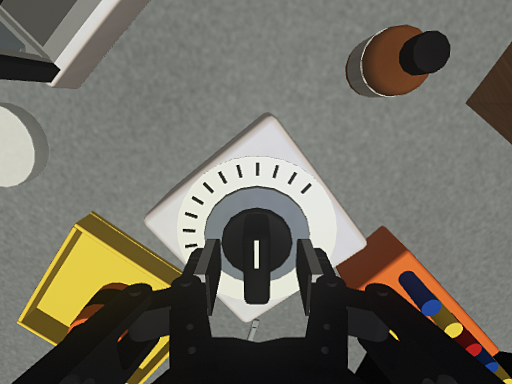

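>>> arm_command:
  series: "0.02 0 0 0 0 0 0;0 0 0 0 0 0 0;0 0 0 0 0 0 0;0 0 0 0 0 0 0;0 0 0 0 0 0 0;0 0 0 0 0 0 0"

```text
time_s: 48.45
eef_pos: [0.5967, -0.3504, 0.1111]
tool_rot: [[0.0, 0.697, -0.717], [-0.0, -0.717, -0.697], [-1.0, 0.0, -0.0]]
contact_force: [-2.8, 2.3, 5.4]
gripper_width: 0.0129
```

>>> arm_command:
  series: "0 0 0 -0.05 0 0 0;0 0 0 -0.05 0 0 0;0 0 0 -0.05 0 0 0;0 0 0 -0.05 0 0 0;0 0 0 -0.05 0 0 0;0 0 0 -0.05 0 0 0;0 0 0 -0.05 0 0 0;0 0 0 -0.05 0 0 0;0 0 0 -0.05 0 0 0;0 0 0 -0.05 0 0 0"

```text
time_s: 49.45
eef_pos: [0.5962, -0.3502, 0.111]
tool_rot: [[-0.001, 0.968, 0.25], [0.001, 0.25, -0.968], [-1.0, -0.001, -0.001]]
contact_force: [-6.0, 2.2, 7.4]
gripper_width: 0.0128
```

```bash
python3 -c "
from h import *
shot('wrist','w33')
to(); print(manip.read_state()['torque'])
"
```

```text
t 49.50 p [ 0.5962 -0.3502  0.111 ] yaw 14.8 tilt [-0.0014  0.0006] q [-34.3  43.4  77.4  -0.   59.3 -49.1] F [-6.3  3.1  8.3] w 0.0131
[0.40261893 1.02370252 0.09991973]
```

View pics/w33.png

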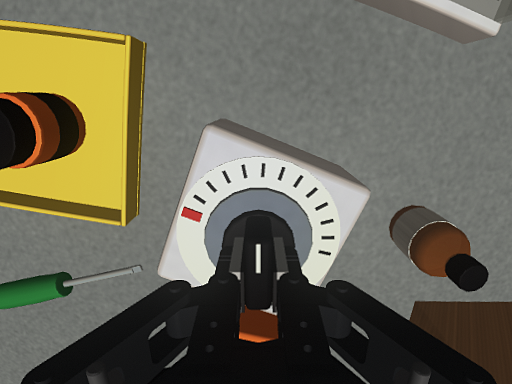

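>>> arm_command:
  series: "0 0 0 -0.05 0 0 0;0 0 0 -0.05 0 0 0;0 0 0 -0.05 0 0 0;0 0 0 -0.05 0 0 0;0 0 0 -0.05 0 0 0;0 0 0 -0.05 0 0 0;0 0 0 -0.05 0 0 0;0 0 0 -0.05 0 0 0;0 0 0 -0.05 0 0 0;0 0 0 -0.05 0 0 0"

```text
time_s: 50.5
eef_pos: [0.5958, -0.3506, 0.111]
tool_rot: [[-0.002, 0.268, 0.963], [0.0, 0.963, -0.268], [-1.0, -0.0, -0.002]]
contact_force: [-8.0, -0.4, 7.8]
gripper_width: 0.013
```

>>> arm_command:
  series: "0 0 0 -0.03 0 0 0;0 0 0 0 0 0 0"

```text
time_s: 50.7
eef_pos: [0.5958, -0.3506, 0.111]
tool_rot: [[-0.002, 0.209, 0.978], [0.0, 0.978, -0.209], [-1.0, -0.0, -0.002]]
contact_force: [-8.3, 0.0, 7.6]
gripper_width: 0.013
```

```bash
python3 -c "
from h import *
shot('wrist','w34')
to(); print(manip.read_state()['torque'])
"
```

```text
t 50.75 p [ 0.5958 -0.3507  0.111 ] yaw 77.8 tilt [-0.0021  0.0001] q [-3.430e+01  4.340e+01  7.740e+01 -1.000e-01  5.930e+01 -1.121e+02] F [-8.4 -0.1  8.2] w 0.0125
[0.07513806 1.42542847 0.02772594]
```

View pics/w34.png

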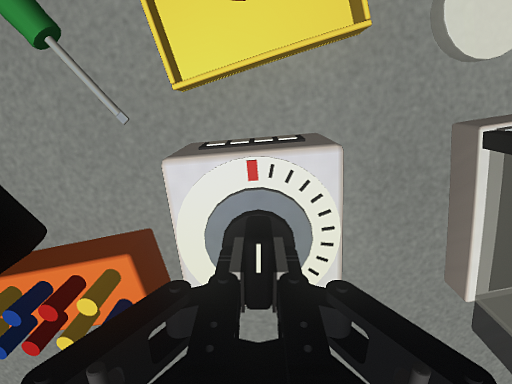

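Near zero; continue in small turns until the stop is felt.

>>> arm_command:
  series: "0 0 0 -0.02 0 0 0;0 0 0 -0.015 0 0 0;0 0 0 0 0 0 0;0 0 0 0 0 0 0"

```text
time_s: 51.15
eef_pos: [0.5958, -0.3507, 0.1111]
tool_rot: [[-0.002, 0.139, 0.99], [0.0, 0.99, -0.139], [-1.0, -0.0, -0.002]]
contact_force: [-8.5, 0.1, 7.7]
gripper_width: 0.0131
```

```bash
python3 -c "
from h import *
to(); print(manip.read_state()['torque'])
"
```

```text
t 51.15 p [ 0.5958 -0.3507  0.1111] yaw 82.0 tilt [-0.0021  0.    ] q [-3.430e+01  4.340e+01  7.740e+01 -1.000e-01  5.930e+01 -1.163e+02] F [-8.5  0.1  7.7] w 0.0131
[0.03965251 1.43741843 0.02046299]
```

>>> arm_command:
  series: "0 0 0 -0.015 0 0 0;0 0 0 0 0 0 0;0 0 0 0 0 0 0"

```text
time_s: 51.45
eef_pos: [0.5958, -0.3507, 0.1111]
tool_rot: [[-0.002, 0.11, 0.994], [0.001, 0.994, -0.11], [-1.0, 0.0, -0.002]]
contact_force: [-8.6, 0.2, 8.2]
gripper_width: 0.0129
```

```bash
python3 -c "
from h import *
to(); print(manip.read_state()['torque']);shot('wrist','w35')
"
```

```text
t 51.45 p [ 0.5958 -0.3507  0.1111] yaw 83.7 tilt [-0.0018  0.0005] q [ -34.3   43.4   77.4   -0.    59.3 -118. ] F [-8.6  0.2  8.2] w 0.0129
[-0.04101972  1.48860575 -0.96816349]
```

View pics/w35.png

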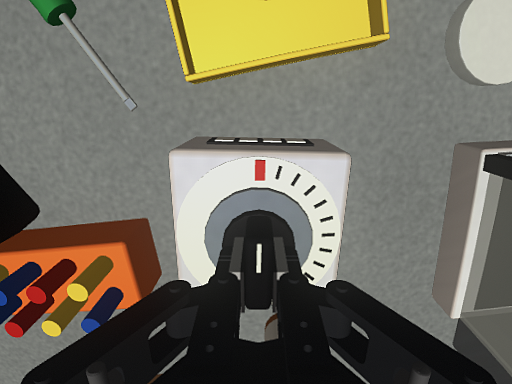

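>>> arm_command:
  series: "0 0 0 0.003 0 0 0;0 0 0 0 0 0 0.5;0 0 0 0 0 0 0.5;0 0 0 0 0 0 0.5;-0.1 0 0 0 0 0 0.5;-0.2 0 0 0 0 0 0.5;-0.3 0 0 0 0 0 0.5;-0.3 0 0 0 0 0 0.5;-0.3 0 0 0 0 0 0.5;-0.3 0 0 0 0 0 0.5"

```text
time_s: 52.5
eef_pos: [0.5965, -0.35, 0.3391]
tool_rot: [[0.001, 0.114, 0.994], [-0.001, 0.994, -0.114], [-1.0, -0.001, 0.001]]
contact_force: [0.8, -0.1, -0.2]
gripper_width: 0.0426
```

```bash
python3 -c "
from h import *
to(); shot('wrist','w36');shot('scene','s36');im=shot('top','t36')
im,d=load('t36')
for b in blobs(im,(0,150,120),(6,255,255),3): print(b[1],onz(d,*b[1],.2).round(4))
im,d=load('w36')
cv2.imwrite('pics/w36a.png',cv2.resize(im[60:260,160:360],None,fx=3,fy=3,interpolation=cv2.INTER_CUBIC))
im,d=load('s36')
cv2.imwrite('pics/s36a.png',cv2.resize(im[120:320,90:390],None,fx=2.6,fy=2.6,interpolation=cv2.INTER_CUBIC))
"
```

```text
t 52.50 p [ 0.5965 -0.35    0.3391] yaw 83.5 tilt [ 0.0011 -0.0007] q [ -34.3   32.1   64.3    0.    83.5 -117.7] F [ 0.8 -0.1 -0.2] w 0.0426
[405.  164.7] [ 0.5955 -0.4573  0.2   ]
```

View pics/w36a.png

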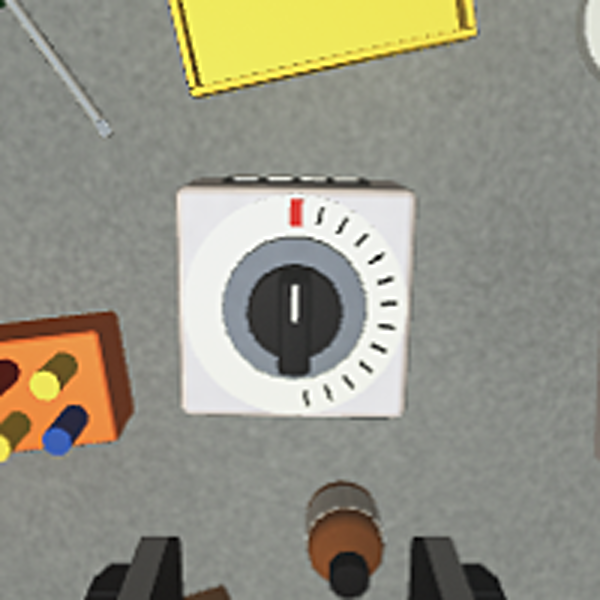

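View pics/s36a.png

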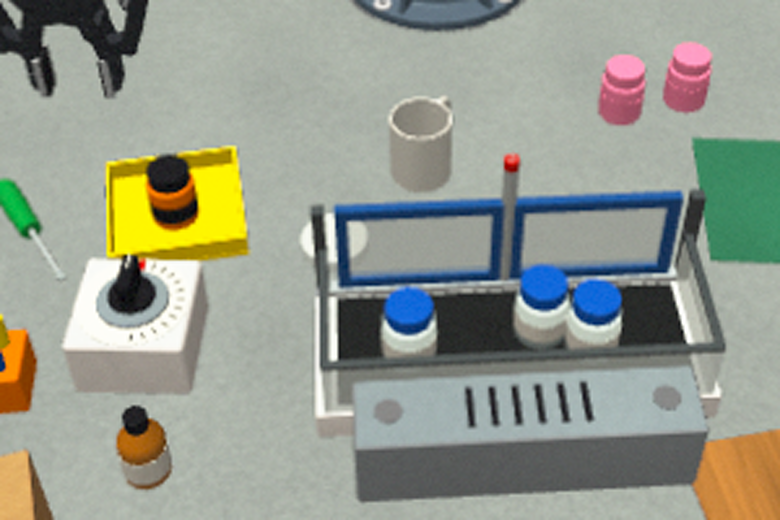

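View pics/t36.png

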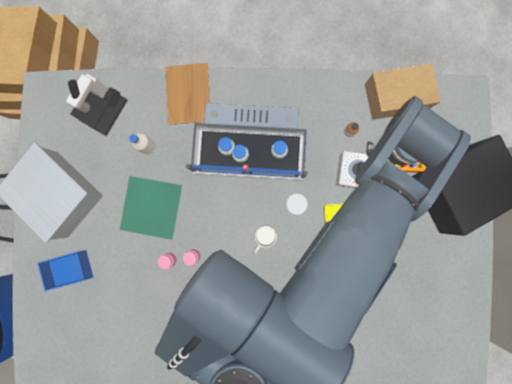

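```bash
python3 -c "
from plant import manip
print(manip.read_state()['time_s']); print(manip.sign_off())"
```

```text
52.65
the job is handed in; nothing more can be done
None
```

The job was handed in at 52.65 s of the 208 s allowed, with every step done in the order asked. The sign-off reports no verdict, so what follows rests on my own last checks.

- **Opening the screen:** I pushed it at the fold post until I felt the folded stop, at about 18 N.
- **Canister:** It stands upright in the yellow tray, near the middle.
- **Jars:** Three were present, and all three stand upright on the shaker platform. After I placed them, the middle jar was knocked aside while the arm was not near it. It stayed upright about 36 mm inside the door line, just touching the left-hand jar, so I left it there.
- **Closing the screen:** I pushed it shut until I felt the stop, again at about 18 N. The wrist pictures put the fold at -0.1 to -0.2°, and the leaves look in line.
- **Reset knob:** I turned it back last, until the zero stop pushed back with about 1 N m. Its white line points at the red mark.
- **Other things:** The bystanders and the pink look-alikes look unmoved in the last pictures.

**Disagreements and gaps:** The top and wrist cameras differed by 2–5 mm on the knob and fold post positions, and by less on the jars. The last top picture did not pick out the red band by colour, so the shut angle rests on the wrist pictures and a visual check of the scene picture.

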